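# Load the solder spool between the feeder's end cups

### The job

Take the spool of solder out of its black cradle and mount it in the aluminium feeder stand: put the thin sprung end of its spindle into the narrow cup, push the spring in, swing the thick end down between the cups, then ease the spool back until the thick end is fully home in the wide cup and let go. Do it gently, by feel: do not ram or bottom the spring hard and do not let the spool snap or drop into the cups, or they will bend. Leave the other things on the bench where they are.

Things in the scene. Friction and masses are not known exactly. Their poses are not given: they have to be found in the camera images.
- spool_center (a point): Centre of the loose spool (about 0.22 kg, up to 25 % off), on its spindle's axis, 35 mm above the table at the start. Own y = the axis, towards the sprung end; rolled to any angle about y. Silver winding, 36 mm diameter, y -22 to 22 mm: the place to grip. Grey flanges, 52 mm diameter, 4 mm thick, |y| 22 to 26. Whole length 170 mm with the plunger free.
- spool_sleeve (a point): Middle of the end of the dark sleeve (13 mm diameter), 46 mm from spool_center along y. The thin plunger, 10 mm diameter, rounded tip, stands 46 mm out of it: free tip 92 mm from spool_center. It slides in along the axis by at most 31.5 mm, then stops hard. Its spring resists with 2.5 N at the start, 0.1 N more per mm, 5.7 N at the stop.
- spool_nose (a point): Tip of the spindle's fixed thick end (16 mm diameter, bevelled tip), on the axis, 78 mm from spool_center along -y.
- stand: Aluminium feeder stand screwed to the table; origin: centre of the underside of its base plate (80 x 250 x 10 mm), z up. Upright plates 34 mm wide, tops 95 mm above the table, inner faces at y = 81 and about -85 mm, carry two steel cups that face each other on one level axis along y, at x = 0, 80 mm above the table. More than 16 N from the spool, both cups added up, bends them.
- narrow_cup (a point): Centre of the mouth of the narrow cup, at y = 65 mm of the stand on the cups' axis; same axes as the stand, so the bore runs from here to +y. 12 mm deep with a flat floor (stand y = 77), bore 22 mm across at the mouth and 14 at the floor, 30 mm outside. Fixed.
- wide_cup_mid (a point): Middle place of the wide cup's mouth: y = -76 mm of the stand, on the cups' axis; same axes. Bore 24 mm across at the mouth, 19 at the floor, 5 mm deep, 32 mm outside, runs to -y. The cup itself is on an adjustable bracket, clamped fast up to 10 mm either way along y from this point, which is fixed to the stand. Floor to floor the cups are thus 148 to 168 mm apart: feel or see.
- cradle: Black cradle fixed to the table, 90 x 80 x 31 mm, four sloping blocks in two vees at y = -24 and 24 that carry the spool's flanges; origin at the centre of its underside, same heading as the spool's axis. The middle, under the winding, is free down to 6 mm above the table.
- angle_a: Bystander: loose aluminium angle plate, 60 x 60 x 54 mm, origin at the centre of its underside.
- angle_b: Bystander: loose aluminium angle plate, 60 x 45 x 44 mm, origin at the centre of its underside.
- dial: Bystander: loose black dial knob, 40 mm across, 30 mm high, origin at the centre of its underside.
- driver: Bystander: loose screwdriver, 150 mm long, lying flat.
- tin: Bystander: loose open steel tin, 64 mm across, 35 mm high, origin at the centre of its underside.
- empty_reel: Bystander: loose empty grey reel standing on its flange, 52 mm across, 40 mm high, origin at the centre of its underside.
There are look-alikes about, which are no part of the job. Of the things that look like the part that bears spool_center, the middle-sized one is meant.

How it is judged:
By the outcome, as a careful person would: the job done as asked, in the order asked, and still so for the second after the job is handed in, with the robot touching nothing.
It also fails if it takes over 48 s, if anything falls off the work surface, if the arm or the gripper's body presses on something with over 40 N, if the wrist force passes 120 N, or if a joint passes its speed limit or range.

### The arm

A 6-joint arm with a two-finger parallel gripper is mounted at the origin on the work surface. World frame = base frame: x ahead of the robot, y to its left, z up, the work surface at z = 0. Lengths are in mm, angles in rad, forces in N, time in s.
With the tool pointing down it reaches from about 275 to 750 mm from the base axis. Payload 10.2 kg.
Tool frame: the origin (TCP) lies between the finger pads; the fingertips stand 11 mm ahead of it and the grasp point (between the pads) lies 8 mm behind it (ctrl.nose_length is the distance from the TCP to the fingertips, in mm); x points along the fingers, y is the direction in which the jaws open and shut, and the axes are right-handed (so a half turn about x gives the same grasp; the last joint's range is limited). The gripper opens to 85 mm and grips with 20 to 120 N. Pads are 22 mm wide; open, the fingers measure 114 mm over their backs; the gripper's body (76 mm by 85 mm) begins 54 mm behind the grasp point. The pads swing forward as they close: fully open they stand 13 mm farther back than shut.
Start: joints at [-1.458, 0.313, 1.498, -0, 1.331, -0.223], TCP at [172.988, -495.688, 242.294] pointing down, gripper open.
Joint ranges: [-2.94, 2.94], [-0.97, 2.17], [0.19, 2.56], [-1.23, 4.37], [0.02, 3.11], [-2.88, 2.88]. Speed limits (rad/s): [2.39, 2.39, 3.01, 3.14, 3.14, 3.14].

### API

Orientations are given as a unit quaternion [w, x, y, z].
In Python, from rig import ctrl, capture, ticket gives the robot as it stands.
- The arm moves only by the tool step_arm, never from a script. Its argument "commands" is a list of rows, each a list of 2 entries, a list of its own where there are three numbers: the shift along the world's x, y, z normalised to -1 to 1, where 1 is 0.04 m, then the turn about the world's z normalised to -1 to 1, where 1 is 180 degrees. A call has 1 to 5 rows; each row shifts and turns the commanded pose from where the row before left it; what a row does not reach is not made up. A row lasts 1/10 s, in which the tool goes at most 50 mm and 8.59 degrees, less where a joint would pass 70% of its speed; a pose out of reach is approached as far as the arm can. A call with a number of a shift or a turn outside -1 to 1 is refused whole. A call with a gripper value outside its range is refused whole. "gripper" is the closure, from -1 (fully open) to 1 (shut), so that 0 is half open, set as the call begins (left out, the last holds). The fingers move at their own pace and stop on an object; "force" is the grip in N (left out, the last holds). Time passes only in rows, so rows that do not move let the fingers close. It gives the time, the measured TCP pose, the force and the opening at its end, in the units of the state.
- ctrl.sense(): the state, without advancing time (a new reading comes with each control period).
- capture(name): name is "scene" or "side" or "wrist"; returns a dict with "image" (384x512x3 uint8, blue, green, red), "fov_y" (degrees; the focal length in pixels is half the picture's height over the tangent of half this angle, whatever the lens; pixels are square), "cx", "cy" (the principal point, pixels), "k1" (the pictures are not rectified: a ray, as slopes to the right and down, at radius r is drawn at 1 + k1 r^2 times it, then the intrinsics apply), "origin" and "orientation" of the camera in the world. Camera axes: x right, y down, z forward; pixel columns grow to the right and rows downward; lengths in mm; the calibration is good to about 2 mm. A picture is of the moment at which its call begins. There is no depth.
- ticket.finish_job(): hands the job in, once; it reports no verdict.
The state is a dict: "time_s": time; "joints": joint angles; "dq": joint speeds; "tau": joint torques, N m; "eef_pos": TCP position; "ee_rot": TCP orientation; "force": force on the tool from outside, world axes, zero at the start; "wrist_torque": the same for the moment, N m; "grip_width": opening from 0.0 (shut) to 1.0 (fully open).
Only numpy, scipy, OpenCV 4.12 (cv2) and the standard library are available. Lean on these libraries where they do the work, as an engineer would, in place of code of your own. Each camera call takes 0.05 s, during which the arm holds its last target.

## Working session

There is one attempt and no reset: what is moved stays moved. The work goes in short steps, Python scripts to look and compute and a tool call to move; the robot and the scene stay as the last step left them, time stands still between calls to the robot, and variables do not carry over. Pictures are saved under pics/ and viewed, and the job is handed in when it is done.

Besides the shell and the picture viewer there is one more tool, called after "Request:" as a command line: name --argument value ..., lists and objects as JSON in quotes. step_arm: Moves the arm, as the interface text tells. Its arguments: {"type":"object","properties":{"commands":{"type":"array","items":{"type":"array"}},"gripper":{"type":"number"},"force":{"type":"number"}},"required":["commands"]}

```bash
ls; mkdir -p pics; python3 - <<'E'
from rig import ctrl,capture,ticket
import cv2
for n in ["scene","side","wrist"]:
    c=capture(n); cv2.imwrite(f"pics/{n}0.png",c["image"]); print(n,{k:v for k,v in c.items() if k!="image"})
print(ctrl.sense())
E
```

```text
pics
scene {'fov_y': 52.068424391679116, 'cx': 252.49375037051212, 'cy': 193.39565061510388, 'k1': -0.13400485748822896, 'origin': array([1268.55906396,   97.56426635,  798.40523631]), 'orientation': array([-0.25143623,  0.60751263,  0.69832688, -0.28292719])}
side {'fov_y': 44.364397299363155, 'cx': 254.69717352419568, 'cy': 192.7841890603813, 'k1': 0.02869678799073233, 'origin': array([-155.70939893,  760.93241933, 1066.51875303]), 'orientation': array([ 0.14667923, -0.33602578,  0.85727859, -0.36144888])}
wrist {'fov_y': 59.088736647963735, 'cx': 255.44347243868282, 'cy': 190.59464844604517, 'k1': -0.060044030188988025, 'origin': array([ 236.89160129, -473.4234216 ,  371.64228666]), 'orientation': array([ 0.10977073,  0.80836964, -0.57302463, -0.07830505])}
{'time_s': 0.15, 'joints': array([-1.45840508e+00,  3.13326258e-01,  1.49822424e+00, -1.82129634e-05,
        1.33102104e+00, -2.23391229e-01]), 'dq': array([ 0.00088227, -0.00171333, -0.00070339,  0.00082819, -0.00274199,
       -0.00057215]), 'tau': array([ 1.07106109e-03, -4.12365282e+01, -2.59797478e+01, -1.78190844e-04,
        3.22039181e-03,  1.63019678e-05]), 'eef_pos': array([ 172.96019636, -495.50511603,  241.87851874]), 'ee_rot': array([ 0.11781569,  0.69717701,  0.1185075 , -0.6971511 ]), 'force': array([ 0.86945751, -0.44107265, -0.56086839]), 'wrist_torque': array([-0.07288028, -0.01678567,  0.03244941]), 'grip_width': 1.0009362808035904}
```

View pics/scene0.png

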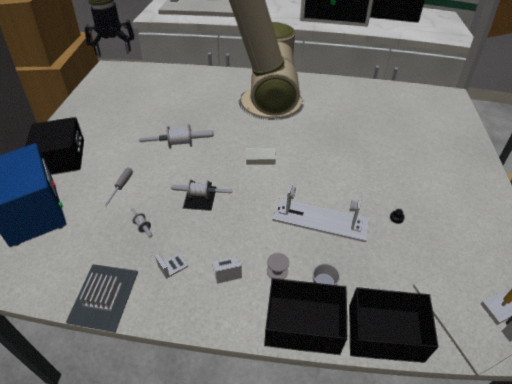

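View pics/side0.png

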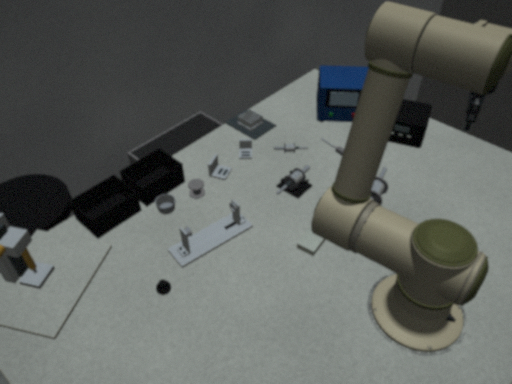

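View pics/wrist0.png

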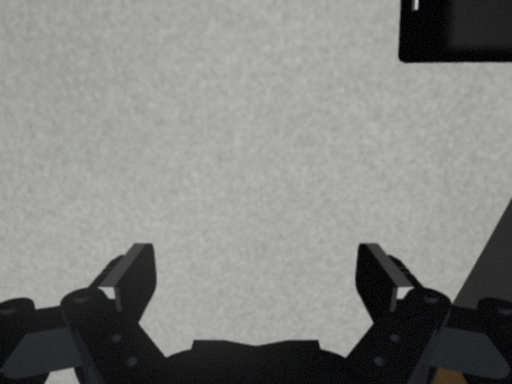

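```bash
cat > h.py <<'E'
import numpy as np,cv2
from scipy.spatial.transform import Rotation as R
def K(c):
    f=c["image"].shape[0]/2/np.tan(np.radians(c["fov_y"])/2)
    return np.array([[f,0,c["cx"]],[0,f,c["cy"]],[0,0,1]]),np.array([c["k1"],0,0,0.])
def rot(c): q=c["orientation"]; return R.from_quat([q[1],q[2],q[3],q[0]]).as_matrix()
def proj(c,P):
    k,d=K(c);M=rot(c)
    p,_=cv2.projectPoints(((np.atleast_2d(P)-c["origin"])@M).reshape(-1,1,3).astype(float),np.zeros(3),np.zeros(3),k,d)
    return p.reshape(-1,2)
def ray(c,uv):
    k,d=K(c);p=cv2.undistortPoints(np.array(uv,float).reshape(-1,1,2),k,d).reshape(-1,2)
    v=np.c_[p,np.ones(len(p))]@rot(c).T
    return v/np.linalg.norm(v,axis=1)[:,None]
def onz(c,uv,z):
    v=ray(c,uv);t=(z-c["origin"][2])/v[:,2]
    return c["origin"]+v*t[:,None]
def tri(c1,u1,c2,u2):
    a=ray(c1,[u1])[0];b=ray(c2,[u2])[0]
    A=np.c_[a,-b];s,_,_,_=np.linalg.lstsq(A,c2["origin"]-c1["origin"],rcond=None)
    p=c1["origin"]+a*s[0];q=c2["origin"]+b*s[1]
    return (p+q)/2,np.linalg.norm(p-q)
def save(c,name): np.savez(f"pics/{name}.npz",**c)
def load(name):
    z=np.load(f"pics/{name}.npz");return {k:(z[k] if z[k].ndim else float(z[k])) for k in z}
def crop(c,x0,y0,x1,y1,name,s):
    cv2.imwrite(f"pics/{name}.png",cv2.resize(c["image"][y0:y1,x0:x1],None,fx=s,fy=s,interpolation=cv2.INTER_CUBIC))
E
python3 - <<'E'
from rig import capture
from h import *
for n in ["scene","side"]:
    c=capture(n); save(c,n+"0")
    if n=="scene":
        crop(c,130,120,250,210,"s1",6); crop(c,265,175,380,245,"s2",6)
    else: crop(c,260,140,400,215,"d1",5); crop(c,160,190,270,275,"d2",6)
E
```

```text
(no output)
```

View pics/s1.png

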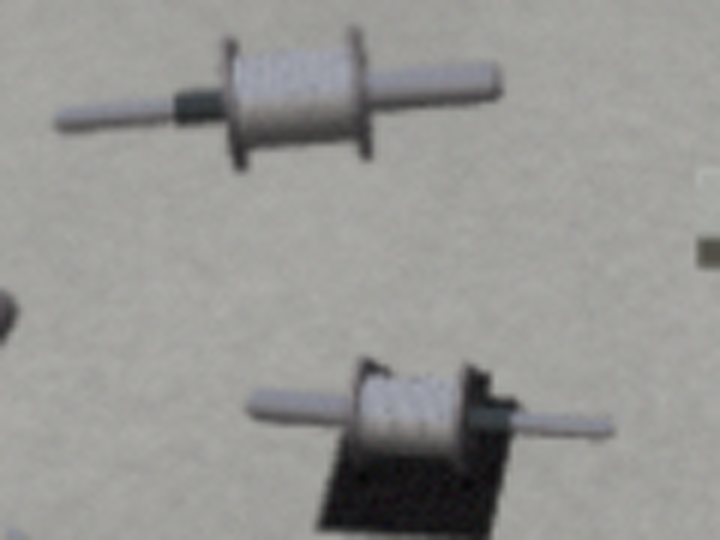

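View pics/s2.png

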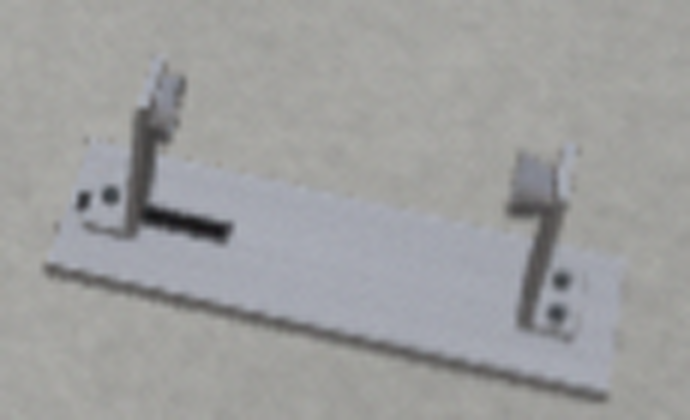

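View pics/d1.png

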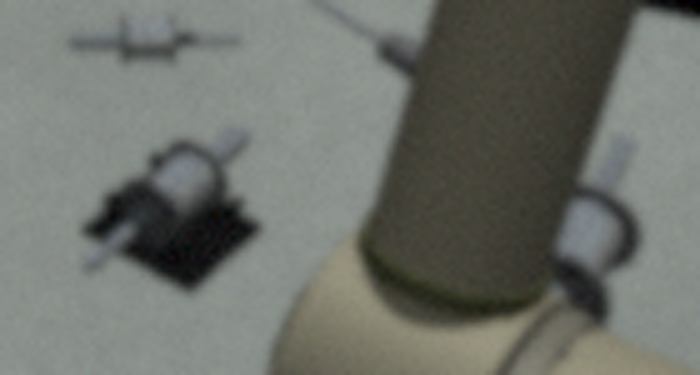

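View pics/d2.png

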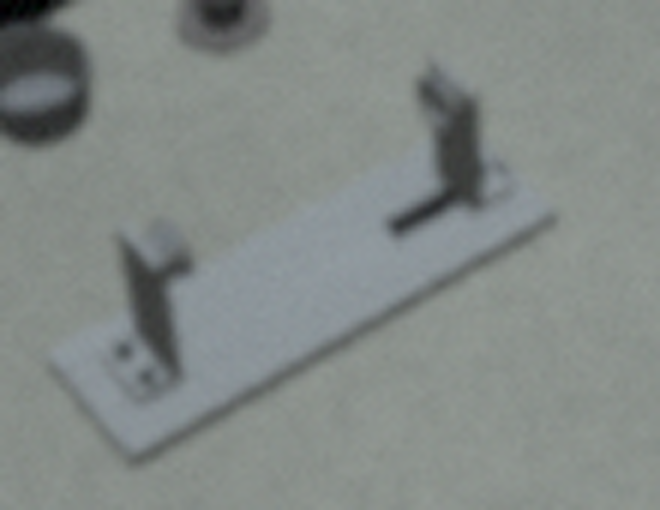

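```bash
python3 - <<'E'
from h import *
s=load("scene0");d=load("side0")
S=lambda x,y,o=(265,175),k=6:[(x+.5)/k-.5+o[0],(y+.5)/k-.5+o[1]]
print("scene plate",np.round(onz(s,[S(90,142),S(47,262),S(605,390),S(625,258)],10),1))
D=lambda x,y:S(x,y,(160,190),6)
print("side plate",np.round(onz(d,[D(50,360),D(135,457),D(557,212),D(430,145)],10),1))
# spool: nose tip, plunger tip
a=lambda x,y:S(x,y,(130,120),6); b=lambda x,y:S(x,y,(260,140),5)
n=onz(s,[a(250,404),a(612,428),a(510,418),a(410,413)],35);print("spool scene nose,tip,sleeve,ctr",np.round(n,1))
m=onz(d,[b(245,135),b(88,264),b(180,183)],35);print("side nose tip ctr",np.round(m,1))
for q in(n,m): print(np.linalg.norm(q[0]-q[1]),np.degrees(np.arctan2(*(q[1]-q[0])[:2])))
E
```

```text
scene plate [[508.6  75.6  10. ]
 [584.6  63.3  10. ]
 [623.5 306.8  10. ]
 [546.4 320.5  10. ]]
side plate [[618.9 309.1  10. ]
 [545.  319.3  10. ]
 [505.3  75.9  10. ]
 [585.   86.3  10. ]]
spool scene nose,tip,sleeve,ctr [[ 532.2 -225.1   35. ]
 [ 523.7  -56.3   35. ]
 [ 524.  -103.8   35. ]
 [ 527.4 -150.1   35. ]]
side nose tip ctr [[ 530.5 -225.    35. ]
 [ 526.3  -61.    35. ]
 [ 532.  -158.9   35. ]]
169.00479779415355 -2.867652158714647
164.07406394397674 -1.4578482826741572
```

```bash
cat >> h.py <<'E'
def st():
    from rig import ctrl
    s=ctrl.sense();q=s["ee_rot"];M=R.from_quat([q[1],q[2],q[3],q[0]]).as_matrix()
    jy=M[:,1];ang=np.degrees(np.arctan2(jy[1],jy[0]))
    print("t %.2f"%s["time_s"],"pos",np.round(s["eef_pos"],1),"jaw %.2f"%ang,"ax",np.round(M[:,0],3),"F",np.round(s["force"],2),"T",np.round(s["wrist_torque"],3),"g %.3f"%s["grip_width"],"q",np.round(s["joints"],2))
    return s
E
python3 -c "
from h import *
st()"
```

```text
t 0.25 pos [ 173.  -495.6  242. ] jaw -70.76 ax [-0.     0.001 -1.   ] F [ 0.45 -0.53  0.61] T [ 0.014  0.005 -0.034] g 1.000 q [-1.46  0.31  1.5   0.    1.33 -0.22]
```

Request:
step_arm --commands '[[[0.6, 0.58, 0], 0.027], [[0.6, 0.58, 0], 0.027], [[0.6, 0.58, 0], 0.027], [[0.6, 0.58, 0], 0.027], [[0.6, 0.58, 0], 0.027]]'

```text
time_s: 0.75
eef_pos: [293.8, -378.6, 242.3]
ee_rot: [0.263, 0.656, 0.263, -0.656]
force: [0.1, 0.4, -0.8]
grip_width: 0.998
```

Request:
step_arm --commands '[[[0.6, 0.58, 0], 0.027], [[0.6, 0.58, 0], 0.027], [[0.6, 0.58, 0], 0.027], [[0.6, 0.58, 0], 0.027], [[0.6, 0.58, 0], 0.027]]'

```text
time_s: 1.25
eef_pos: [413.8, -262.6, 242.3]
ee_rot: [-0.396, -0.586, -0.396, 0.586]
force: [-0.3, -1.6, 0.1]
grip_width: 1.0
```

Request:
step_arm --commands '[[[0.6, 0.58, 0], 0.027], [[0.6, 0.58, 0], 0.027], [[0.6, 0.58, 0], 0.027], [[0.5, 0.58, 0], 0.027], [[0.0, 0.5, 0], 0.027]]'

```text
time_s: 1.75
eef_pos: [506.4, -149.5, 241.8]
ee_rot: [0.51, 0.489, 0.511, -0.489]
force: [0.4, 0.1, 0.6]
grip_width: 1.001
```

Request:
step_arm --commands '[[[0, 0, 0], 0], [[0, 0, 0], 0]]'

```text
time_s: 1.95
eef_pos: [504.9, -151.1, 242.3]
ee_rot: [0.509, 0.491, 0.509, -0.491]
force: [-0.2, 0.2, -0.3]
grip_width: 1.003
```

```bash
python3 - <<'E'
from h import *
from rig import capture
st()
c=capture("wrist");save(c,"w1");cv2.imwrite("pics/w1.png",c["image"]);print(c["origin"],rot(c)[:,2])
c=capture("side");save(c,"side1");crop(c,260,140,400,215,"d3",5)
E
```

```text
t 1.95 pos [ 504.9 -151.1  242.3] jaw 2.07 ax [-0. -0. -1.] F [-0.16  0.17 -0.32] T [ 0.004  0.076 -0.014] g 1.003 q [-0.51  0.32  1.49 -0.    1.33 -0.55]
[502.47858766 -83.52721693 372.1028316 ] [ 0.01009246 -0.2678109  -0.96341863]
```

View pics/w1.png

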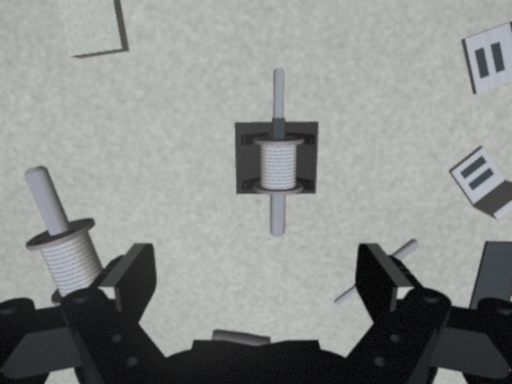

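```bash
python3 - <<'E'
from h import *
c=load("w1");crop(c,220,55,340,245,"w1z",3.1)
n=onz(c,[[278.5,69.5],[278,237],[278.5,119],[258,158],[297.5,158]],35);print(np.round(n,1),np.linalg.norm(n[0]-n[1]))
E
```

```text
[[ 523.3  -57.5   35. ]
 [ 532.2 -228.1   35. ]
 [ 525.8 -103.7   35. ]
 [ 507.3 -143.1   35. ]
 [ 547.1 -141.6   35. ]] 170.7808836943735
```

View pics/w1z.png

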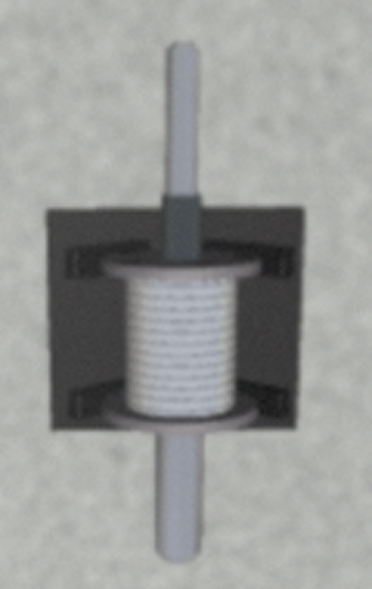

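Request:
step_arm --commands '[[[0.58, 0.04, -0.5], 0.005], [[0, 0, -0.9], 0], [[0, 0, -0.9], 0], [[0, 0, -0.9], 0], [[0, 0, -0.9], 0]]'

```text
time_s: 2.55
eef_pos: [527.9, -150.3, 77.0]
ee_rot: [0.513, 0.487, 0.512, -0.487]
force: [-0.2, 0.0, -0.3]
grip_width: 0.998
```

Request:
step_arm --commands '[[[0, 0, -0.6], 0], [[0, 0, -0.5], 0], [[0, 0, -0.2], 0], [[0, 0, 0], 0]]'

```text
time_s: 2.95
eef_pos: [527.8, -149.8, 25.7]
ee_rot: [0.512, 0.487, 0.513, -0.487]
force: [0.1, -0.2, 0.7]
grip_width: 1.002
```

```bash
python3 - <<'E'
from h import *
from rig import capture
st()
c=capture("wrist");save(c,"w2");cv2.imwrite("pics/w2.png",c["image"])
c=capture("scene");save(c,"scene2");crop(c,130,120,250,210,"s3",6)
E
```

```text
t 2.95 pos [ 527.8 -149.8   25.7] jaw 2.96 ax [-0.001  0.001 -1.   ] F [ 0.13 -0.22  0.74] T [-0.004  0.027  0.012] g 1.002 q [-0.49  0.63  1.64 -0.    0.87 -0.54]
```

View pics/w2.png

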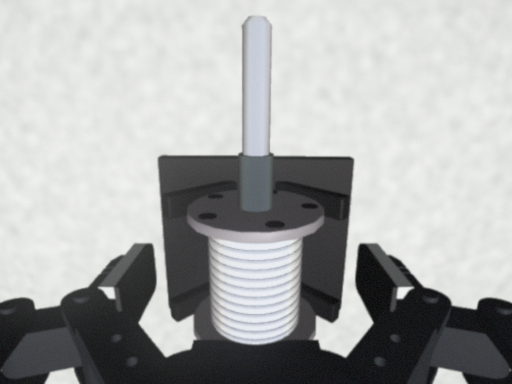

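View pics/s3.png

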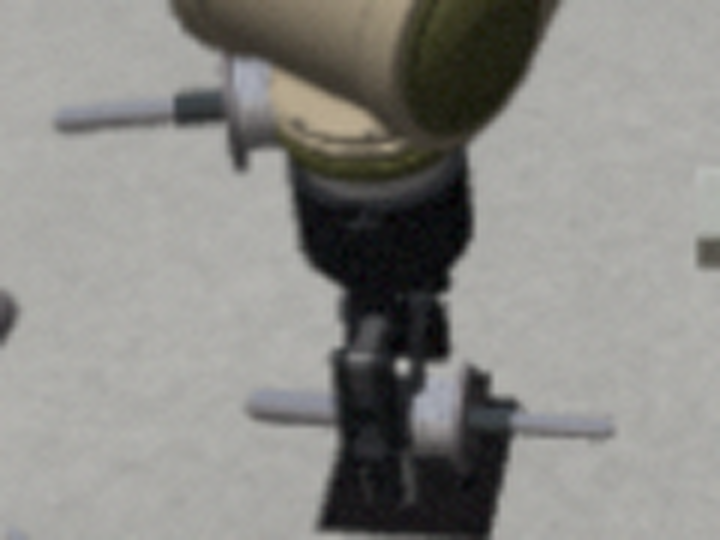

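```bash
python3 - <<'E'
from h import *
c=load("scene2")
p=proj(c,[[577,-152,35],[577,-152,20],[577,-152,60],[528,-150,35]]);print((p-[130,120])*6)
c=load("w2");print(proj(c,[[528,-150,53],[528.,-128,53],[523.3,-57.5,35],[528,-150,35]]))
E
```

```text
[[377.56321981 487.7262916 ]
 [380.93306225 510.59320549]
 [371.81298495 448.55732898]
 [407.31390289 411.44795881]]
[[255.71726436 299.54423086]
 [259.29517751 241.38671725]
 [256.47840966  19.50165587]
 [255.73605533 273.64015564]]
```

Request:
step_arm --commands '[[[0, 0, 0], 0], [[0, 0, 0], 0], [[0, 0, 0], 0], [[0, 0, 0], 0], [[0, 0, 0], 0]]' --gripper 1 --force 40

```text
time_s: 3.55
eef_pos: [527.6, -149.4, 26.8]
ee_rot: [0.513, 0.486, 0.514, -0.487]
force: [-5.8, 0.1, 7.1]
grip_width: 0.409
```

Request:
step_arm --commands '[[[0, 0, 0], 0], [[0, 0, 0], 0], [[0, 0, 0], 0]]'

```text
time_s: 3.85
eef_pos: [527.6, -149.4, 26.8]
ee_rot: [0.513, 0.486, 0.514, -0.487]
force: [-6.4, -0.8, 7.2]
grip_width: 0.406
```

```bash
python3 - <<'E'
from h import *
from rig import capture
st()
c=capture("wrist");save(c,"w3");cv2.imwrite("pics/w3.png",c["image"])
E
```

```text
t 3.85 pos [ 527.6 -149.4   26.8] jaw 3.05 ax [-0.002 -0.    -1.   ] F [-6.4  -0.76  7.17] T [-0.07   0.937 -0.046] g 0.406 q [-0.49  0.63  1.64 -0.    0.87 -0.54]
```

View pics/w3.png

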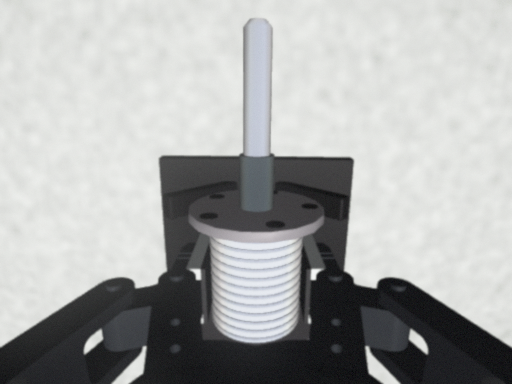

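Request:
step_arm --commands '[[[0, 0, 0.1], 0], [[0, 0, 0.2], 0], [[0, 0, 0.4], 0], [[0, 0, 0.8], 0], [[0, 0, 0.8], 0]]'

```text
time_s: 4.4
eef_pos: [528.0, -149.1, 119.4]
ee_rot: [0.513, 0.487, 0.513, -0.487]
force: [0.3, -0.2, -2.2]
grip_width: 0.411
```

Request:
step_arm --commands '[[[0, 0, 0.8], 0], [[0, 0, 0.8], 0], [[0, 0, 0.6], 0], [[0, 0, 0], 0], [[0, 0, 0], 0]]'

```text
time_s: 4.9
eef_pos: [527.9, -149.1, 205.7]
ee_rot: [0.513, 0.487, 0.513, -0.487]
force: [0.1, 0.0, -2.9]
grip_width: 0.408
```

```bash
python3 - <<'E'
from h import *
from rig import capture
st()
c=capture("wrist");save(c,"w4");cv2.imwrite("pics/w4.png",c["image"])
c=capture("scene");save(c,"scene4");crop(c,130,80,270,185,"s4",5.5)
E
```

```text
t 4.90 pos [ 527.9 -149.1  205.7] jaw 3.05 ax [-0.  0. -1.] F [ 0.1   0.03 -2.94] T [-0.035 -0.017  0.03 ] g 0.408 q [-0.49  0.39  1.48  0.    1.27 -0.54]
```

View pics/w4.png

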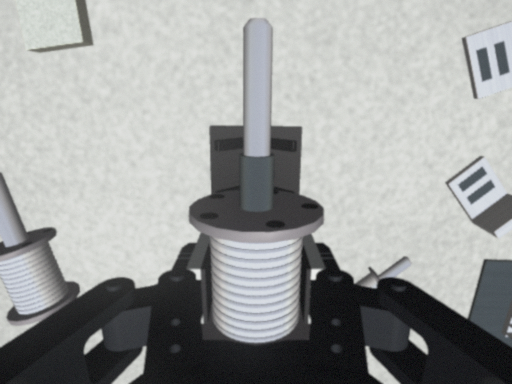

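View pics/s4.png

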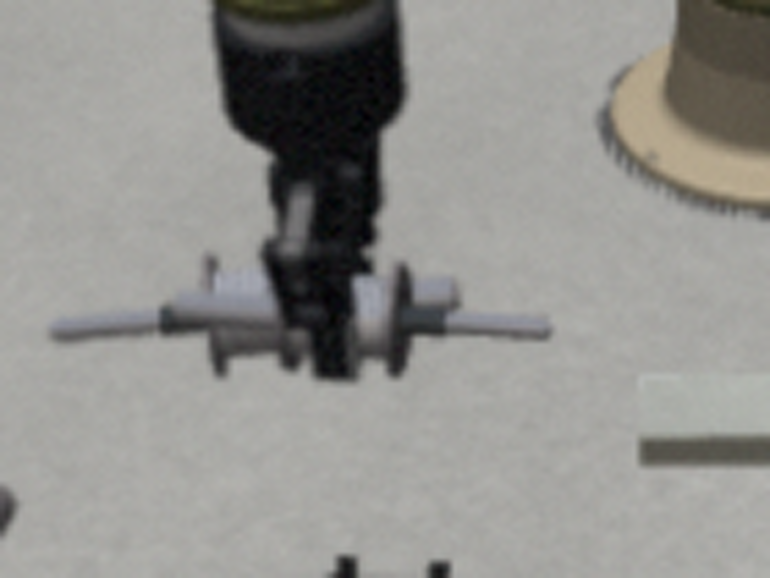

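Request:
step_arm --commands '[[[-0.12, 0.4, 0], 0], [[-0.12, 0.8, 0], 0], [[-0.12, 0.8, 0], 0], [[-0.12, 0.8, 0], 0], [[-0.12, 0.8, 0], 0]]'

```text
time_s: 5.5
eef_pos: [503.1, -3.2, 205.4]
ee_rot: [0.513, 0.486, 0.514, -0.487]
force: [0.5, 0.4, -2.5]
grip_width: 0.407
```

Request:
step_arm --commands '[[[-0.12, 0.8, 0], 0], [[-0.12, 0.8, 0], 0], [[-0.12, 0.8, 0], 0], [[-0.12, 0.8, 0], 0], [[-0.12, 0.4, 0], 0]]'

```text
time_s: 6.0
eef_pos: [478.7, 141.4, 205.4]
ee_rot: [0.513, 0.486, 0.514, -0.486]
force: [-1.0, -0.4, -3.0]
grip_width: 0.405
```

Request:
step_arm --commands '[[[0, 0, 0], 0], [[0, 0, 0], 0]]'

```text
time_s: 6.2
eef_pos: [479.6, 138.9, 205.7]
ee_rot: [0.513, 0.486, 0.514, -0.487]
force: [-0.2, 0.7, -1.7]
grip_width: 0.409
```

```bash
python3 - <<'E'
from h import *
from rig import capture
st()
c=capture("wrist");save(c,"w5");cv2.imwrite("pics/w5.png",c["image"]);print(c["origin"])
crop(c,300,0,512,310,"w5z",1.93)
E
```

```text
t 6.20 pos [479.6 138.9 205.7] jaw 3.09 ax [-0.001 -0.    -1.   ] F [-0.16  0.67 -1.69] T [-0.026 -0.003 -0.03 ] g 0.409 q [ 0.05  0.29  1.63 -0.    1.22 -0.01]
[476.13509463 206.40101788 335.56554929]
```

View pics/w5.png

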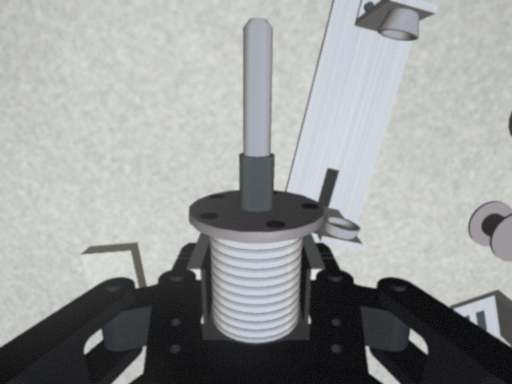

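View pics/w5z.png

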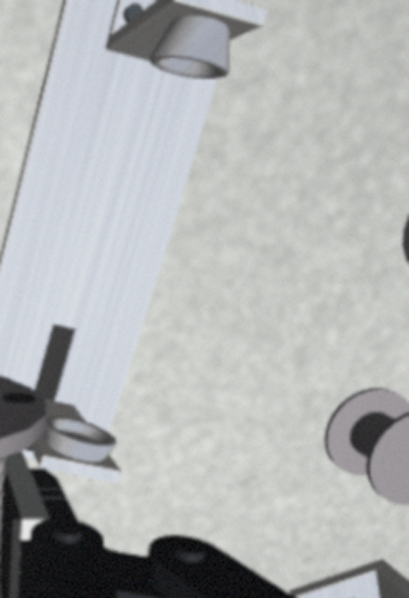

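```bash
python3 - <<'E'
from h import *
c=load("w5")
crop(c,310,195,370,255,"w5a",10);crop(c,350,0,440,50,"w5b",8)
p=lambda s,z=80:(np.array([565,191.5,z])+s*np.array([.1564,.9877,0]))
print(proj(c,[p(65),p(-76),p(-86),p(-66),p(65,65),p(65,95),p(-76,64),p(-76,96)]).round(1))
E
```

```text
[[399.   34.7]
 [345.1 218.2]
 [341.6 229.5]
 [348.6 206.6]
 [391.   38.2]
 [408.1  30.9]
 [340.3 211.7]
 [350.4 225.5]]
```

View pics/w5a.png

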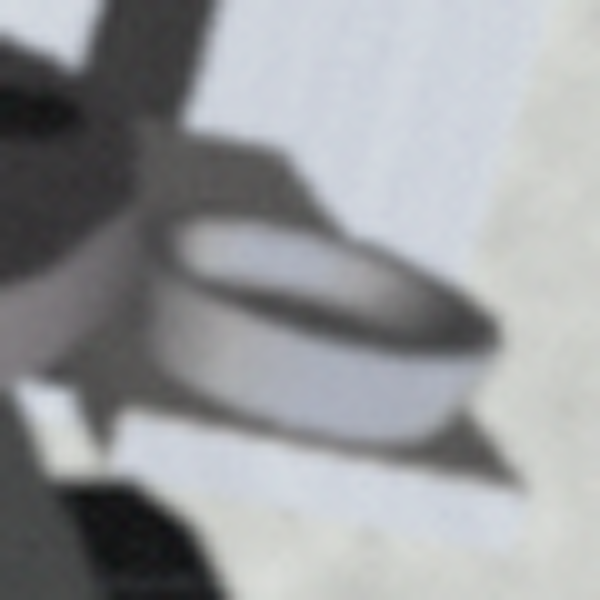

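View pics/w5b.png

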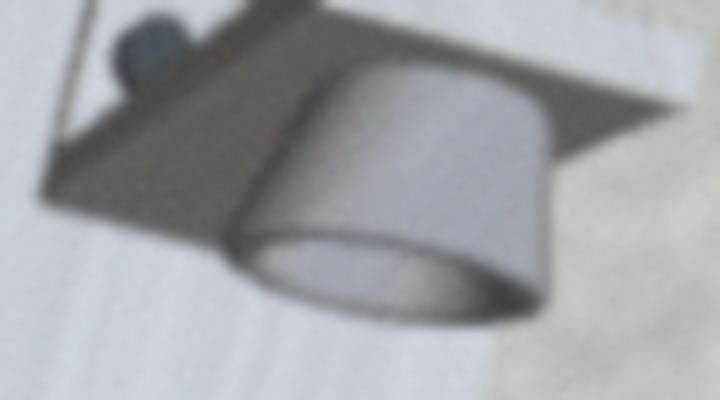

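```bash
python3 - <<'E'
from h import *
c=load("w5")
T=np.array([479.6,138.9,205.7]);a=np.radians(3.09);u=np.array([-np.sin(a),np.cos(a),0])
C=T+[.3,-.2,8.2]
print(proj(c,[C+92*u,C+46*u,C+26*u+[0,0,26]]).round(1))
print(onz(c,[[257.8,19.5],[256.5,155]],213.9).round(1),(C+92*u).round(1))
crop(c,180,5,340,165,"w5c",5)
# stand/plan
th=np.radians(9.0);us=np.array([np.sin(th),np.cos(th)]);O=np.array([565,191.5])
F=O+77*us;print("floor",F,"mouth",O+65*us)
for nm,d,hd in [("pre",87+12,3.09),("atmouth",92+9,3.09),("touch",92,3.09),("c18",92-18,3.09),("c18al",92-18,-9),("home",92-7.5,-9)]:
    h=np.radians(hd);w=np.array([-np.sin(h),np.cos(h)]);print(nm,(F-d*w).round(1))
E
```

```text
[[256.3  22.2]
 [256.  158.7]
 [255.9 238.5]]
[[475.4 231.4 213.9]
 [477.5 186.  213.9]] [474.9 230.6 213.9]
floor [577.04545381 267.55200223] mouth [575.16824023 255.69974214]
pre [582.4 168.7]
atmouth [582.5 166.7]
touch [582.  175.7]
c18 [581.  193.7]
c18al [565.5 194.5]
home [563.8 184.1]
```

View pics/w5c.png

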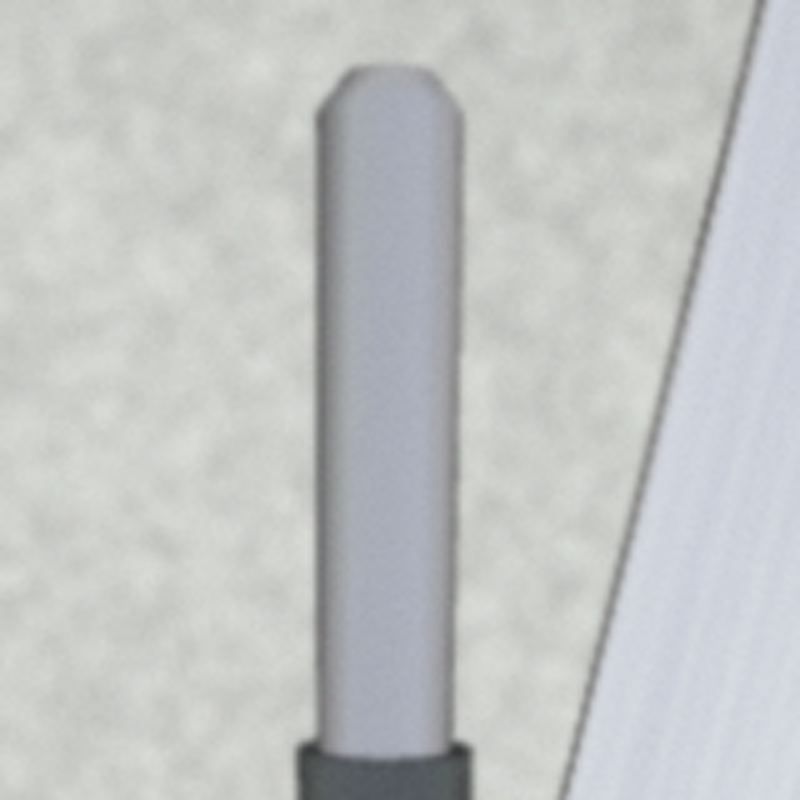

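Request:
step_arm --commands '[[[0.6, 0.1, 0], 0], [[0.8, 0.1, 0], 0], [[0.8, 0.1, 0], 0], [[0.38, 0.12, 0], 0], [[0, 0, -0.5], 0]]'

```text
time_s: 6.75
eef_pos: [586.1, 154.7, 187.4]
ee_rot: [0.514, 0.488, 0.512, -0.486]
force: [0.9, -0.9, -1.8]
grip_width: 0.408
```

Request:
step_arm --commands '[[[0, 0, -0.7], 0], [[0, 0, -0.7], 0], [[0, 0, -0.7], 0], [[0, 0, -0.5], 0], [[0, 0, -0.24], 0]]'

```text
time_s: 7.25
eef_pos: [582.6, 154.4, 70.4]
ee_rot: [0.512, 0.486, 0.514, -0.488]
force: [0.2, -0.2, -2.1]
grip_width: 0.405
```

Request:
step_arm --commands '[[[0, 0, 0], 0], [[0, 0, 0], 0]]'

```text
time_s: 7.45
eef_pos: [584.0, 155.2, 73.6]
ee_rot: [0.513, 0.487, 0.513, -0.486]
force: [-0.2, -0.4, -2.6]
grip_width: 0.41
```

```bash
python3 - <<'E'
from h import *
from rig import capture
st()
c=capture("wrist");save(c,"w6");cv2.imwrite("pics/w6.png",c["image"]);print(c["origin"])
c=capture("scene");save(c,"scene6");crop(c,260,165,380,255,"s6",6.5)
c=capture("side");save(c,"side6");crop(c,160,170,280,275,"d6",5.5)
E
```

```text
t 7.45 pos [584.  155.2  73.6] jaw 3.01 ax [ 0.001  0.    -1.   ] F [-0.21 -0.44 -2.59] T [ 0.019 -0.028 -0.005] g 0.410 q [ 0.07  0.65  1.44 -0.    1.05  0.01]
[580.25911334 222.64658194 203.45223903]
```

View pics/w6.png

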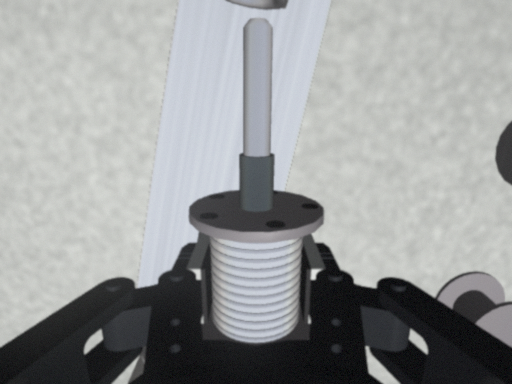

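View pics/s6.png

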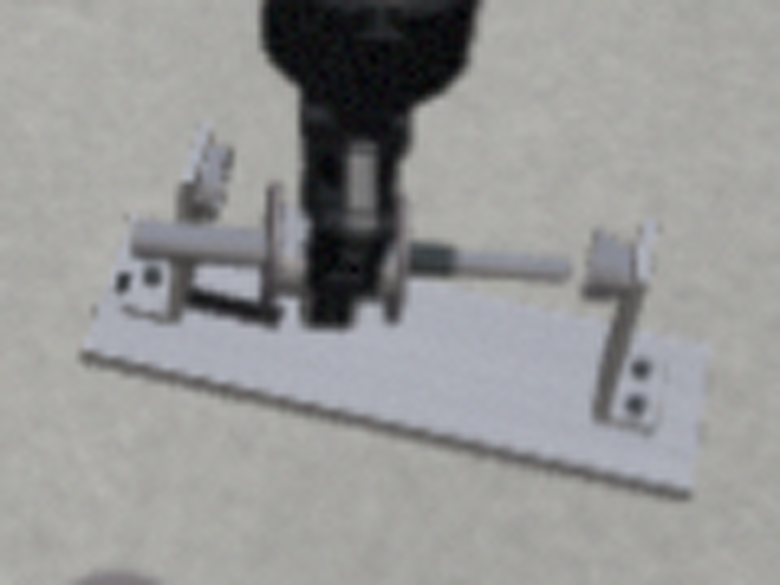

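View pics/d6.png

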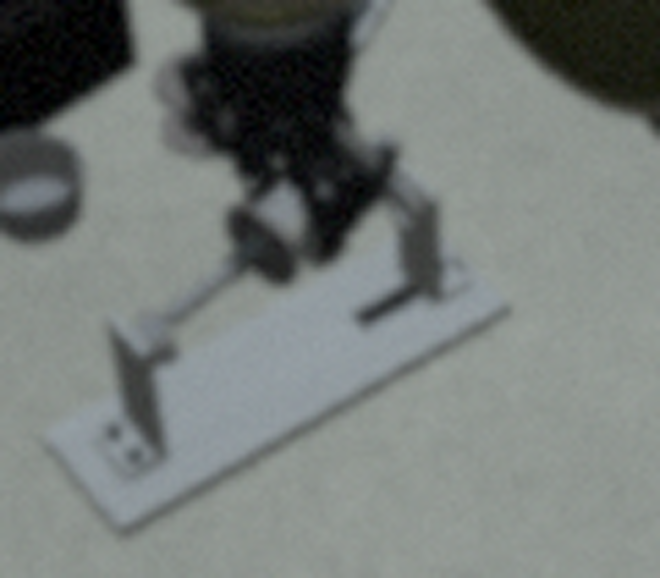

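```bash
python3 - <<'E'
from h import *
from rig import ctrl
c=load("w6");crop(c,210,0,310,50,"w6z",8)
th=np.radians(9.0);us=np.array([np.sin(th),np.cos(th),0]);xs=np.array([np.cos(th),-np.sin(th),0]);O=np.array([565,191.5,0])
M=O+65*us+[0,0,80]
print(proj(c,[M,M+15*xs,M-15*xs,M+[0,0,15],M-[0,0,15]]).round(1))
s=load("scene6")
q=np.array([[128,0],[570,268],[605,265]])
T=np.array([583.5,155.2,72.8]);a=np.radians(3.05);u=np.array([-np.sin(a),np.cos(a),0]);C=T+[.3,-.2,8.2]
print(((proj(s,[C-78*u,C+92*u,M,O+[0,0,80]-76*us,O+[0,0,80]-80.5*us])+.5-[260,165])*6.5-.5).round(0))
st();
E
```

```text
[[245.   -5.7]
 [288.9   4.6]
 [200.5 -15.6]
 [243.5 -20.6]
 [246.1   6. ]]
[[126. 239.]
 [566. 267.]
 [588. 264.]
 [233. 187.]
 [222. 185.]]
t 7.60 pos [584.  155.5  73.9] jaw 3.03 ax [ 0.002  0.    -1.   ] F [-0.27 -0.71 -2.36] T [-0.016 -0.025  0.018] g 0.407 q [ 0.07  0.65  1.44 -0.    1.05  0.01]
```

View pics/w6z.png

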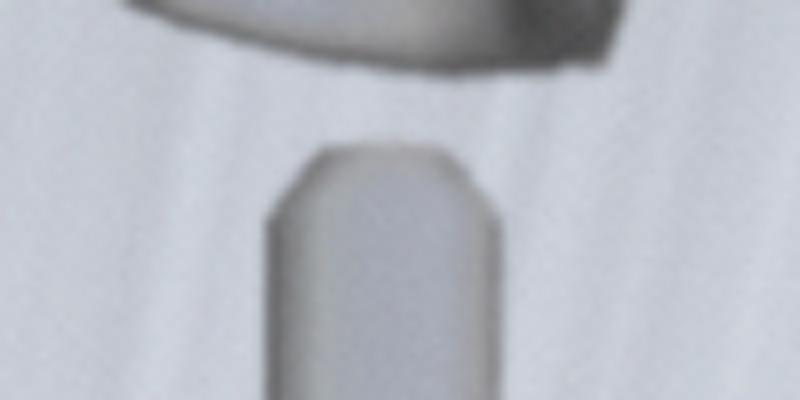

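Request:
step_arm --commands '[[[-0.04, 0, -0.045], 0], [[0, 0.1, 0], 0], [[-0.01, 0.1, 0], 0], [[0, 0, 0], 0], [[0, 0, 0], 0]]'

```text
time_s: 8.1
eef_pos: [581.4, 163.7, 70.9]
ee_rot: [0.513, 0.486, 0.513, -0.486]
force: [0.2, -0.5, -2.8]
grip_width: 0.408
```

```bash
python3 - <<'E'
from h import *
from rig import capture
st()
c=capture("wrist");save(c,"w7");crop(c,210,0,310,50,"w7z",8)
c=capture("scene");save(c,"scene7");crop(c,320,185,370,225,"s7",12)
E
```

```text
t 8.10 pos [581.4 163.7  70.9] jaw 3.06 ax [ 0. -0. -1.] F [ 0.19 -0.5  -2.79] T [-0.001 -0.041  0.004] g 0.408 q [ 0.08  0.66  1.44 -0.    1.04  0.03]
```

View pics/w7z.png

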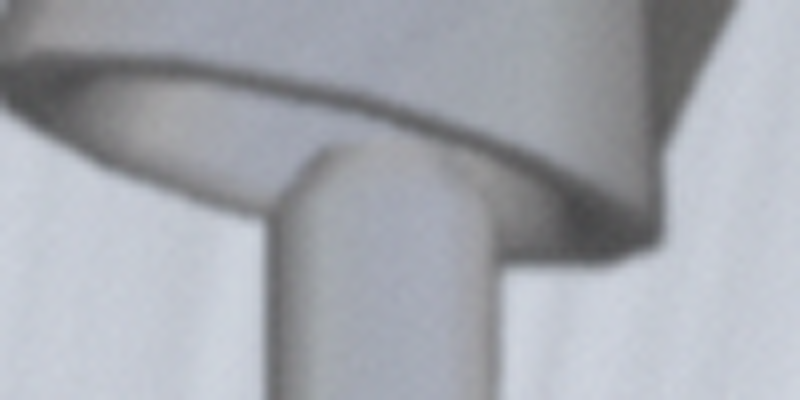

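View pics/s7.png

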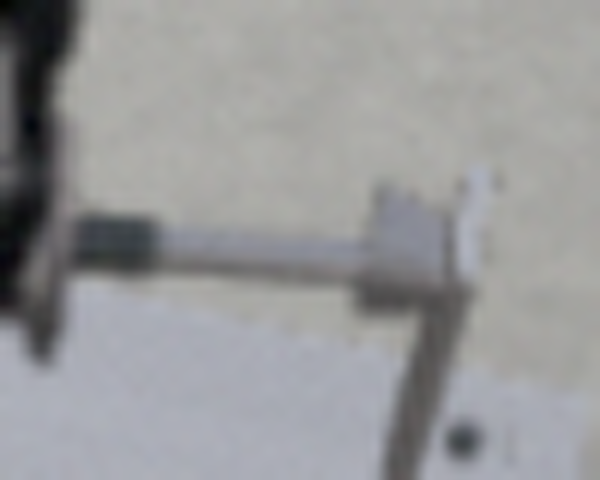

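Request:
step_arm --commands '[[[0, 0.06, 0.02], 0], [[-0.01, 0.06, 0], 0], [[0, 0.06, 0], 0], [[0, 0, 0], 0]]'

```text
time_s: 8.6
eef_pos: [580.9, 171.1, 71.7]
ee_rot: [0.513, 0.486, 0.513, -0.486]
force: [-0.0, 0.4, -2.6]
grip_width: 0.403
```

Request:
step_arm --commands '[[[0, 0.05, 0], 0], [[-0.01, 0.05, 0], 0], [[0, 0.05, 0], 0], [[0, 0, 0], 0]]'

```text
time_s: 9.0
eef_pos: [580.7, 176.7, 71.7]
ee_rot: [0.513, 0.486, 0.513, -0.487]
force: [-0.2, -2.4, -1.4]
grip_width: 0.41
```

```bash
python3 - <<'E'
from h import *
from rig import capture
st()
c=capture("wrist");save(c,"w8");crop(c,180,0,340,120,"w8z",5)
E
```

```text
t 9.00 pos [580.7 176.7  71.7] jaw 3.05 ax [ 0. -0. -1.] F [-0.21 -2.41 -1.41] T [-0.391 -0.051 -0.052] g 0.410 q [ 0.1   0.66  1.43 -0.    1.05  0.05]
```

View pics/w8z.png

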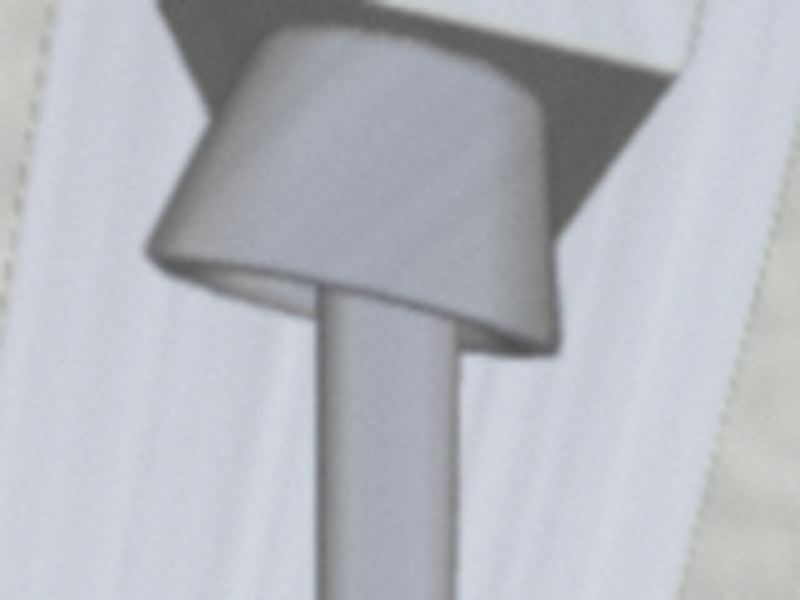

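Request:
step_arm --commands '[[[0, 0.04, 0], 0], [[0, 0.04, 0], 0], [[-0.01, 0.04, 0], 0], [[0, 0.04, 0], 0], [[0, 0, 0], 0]]'

```text
time_s: 9.55
eef_pos: [580.2, 183.3, 71.7]
ee_rot: [0.513, 0.487, 0.513, -0.486]
force: [0.3, -3.6, -1.8]
grip_width: 0.402
```

Request:
step_arm --commands '[[[0, 0.04, 0], 0], [[0, 0.04, 0], 0], [[-0.01, 0.04, 0], 0], [[0, 0.04, 0], 0], [[0, 0, 0], 0]]'

```text
time_s: 10.05
eef_pos: [579.8, 189.7, 71.7]
ee_rot: [0.513, 0.487, 0.513, -0.487]
force: [0.9, -4.7, -1.8]
grip_width: 0.408
```

```bash
python3 - <<'E'
from h import *
from rig import capture
st()
c=capture("wrist");save(c,"w9");cv2.imwrite("pics/w9.png",c["image"])
E
```

```text
t 10.05 pos [579.8 189.7  71.7] jaw 3.05 ax [ 0. -0. -1.] F [ 0.86 -4.75 -1.82] T [-0.618 -0.118 -0.094] g 0.408 q [ 0.12  0.67  1.42 -0.    1.06  0.07]
```

View pics/w9.png

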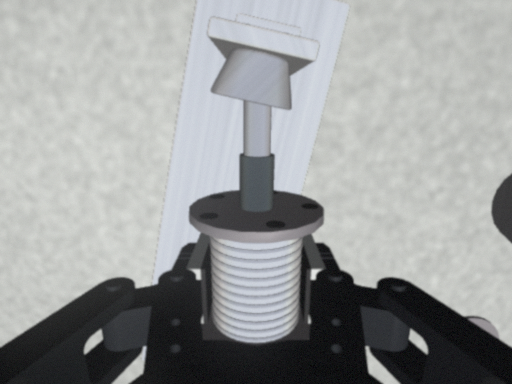

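Request:
step_arm --commands '[[[0, 0.04, 0], 0], [[0, 0.04, 0], 0], [[0, 0.025, 0], 0], [[0, 0, 0], 0]]'

```text
time_s: 10.5
eef_pos: [579.7, 193.8, 71.7]
ee_rot: [0.513, 0.486, 0.513, -0.487]
force: [1.6, -4.3, -2.5]
grip_width: 0.408
```

Request:
step_arm --commands '[[[-0.032, 0, 0], -0.0056], [[-0.032, 0, 0], -0.0056], [[-0.032, 0, 0], -0.0056], [[-0.032, 0, 0], -0.0056], [[0, 0, 0], 0]]'

```text
time_s: 11.0
eef_pos: [574.5, 193.7, 71.7]
ee_rot: [-0.495, -0.504, -0.495, 0.505]
force: [0.2, -4.4, -3.5]
grip_width: 0.409
```

```bash
python3 - <<'E'
from h import *
from rig import capture
st()
c=capture("scene");save(c,"scene10");crop(c,265,165,365,235,"s10",8)
E
```

```text
t 11.00 pos [574.5 193.7  71.7] jaw -1.04 ax [-0. -0. -1.] F [ 0.22 -4.4  -3.52] T [-0.701  0.042 -0.028] g 0.409 q [ 0.13  0.66  1.43 -0.    1.05  0.15]
```

View pics/s10.png

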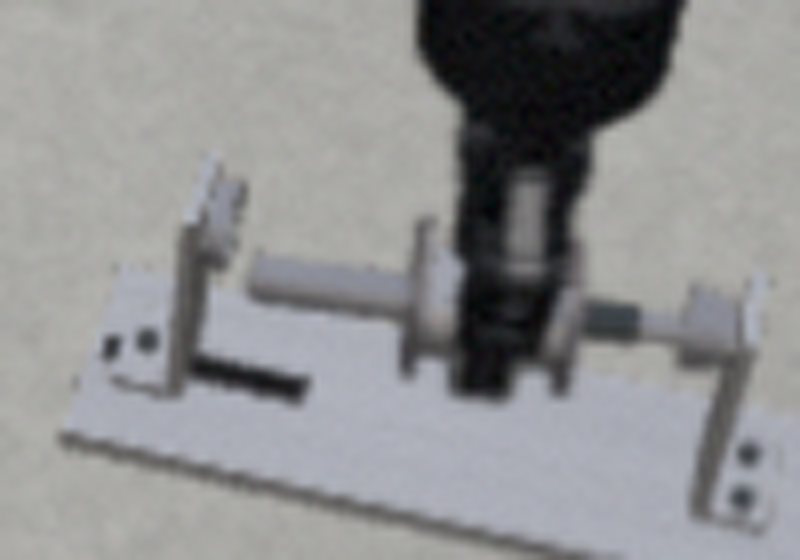

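Request:
step_arm --commands '[[[-0.032, 0, 0], -0.0056], [[-0.032, 0.003, 0], -0.0056], [[-0.032, 0.003, 0], -0.0056], [[-0.032, 0.003, 0], -0.0056], [[0, 0, 0], 0]]'

```text
time_s: 11.55
eef_pos: [569.4, 194.1, 71.7]
ee_rot: [-0.477, -0.522, -0.477, 0.522]
force: [0.1, -4.7, -2.5]
grip_width: 0.405
```

```bash
python3 - <<'E'
from h import *
from rig import capture
st()
c=capture("scene");save(c,"scene11");crop(c,265,165,365,235,"s11",8)
E
```

```text
t 11.55 pos [569.4 194.1  71.7] jaw -5.06 ax [-0. -0. -1.] F [ 0.1  -4.67 -2.52] T [-0.67   0.063 -0.004] g 0.405 q [0.13 0.65 1.45 0.   1.04 0.22]
```

View pics/s11.png

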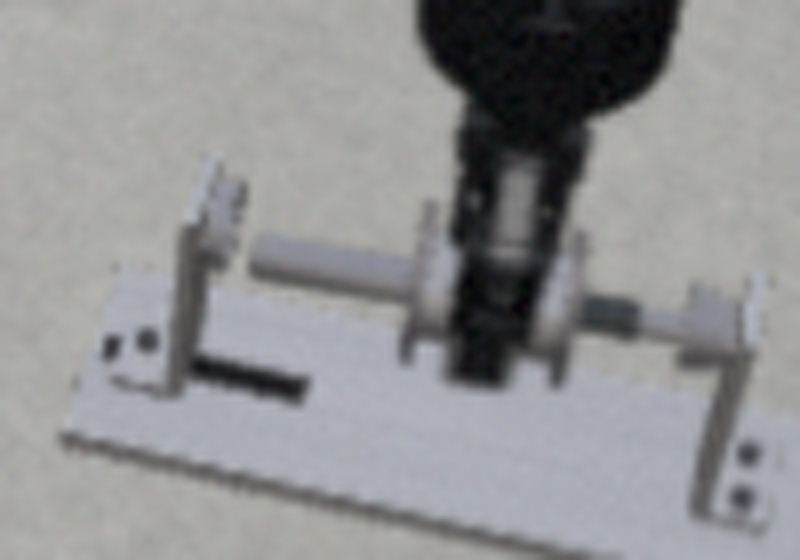

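Request:
step_arm --commands '[[[0.005, 0.04, 0], 0], [[-0.032, 0.005, 0], -0.0056], [[-0.032, 0.005, 0], -0.0056], [[0, 0, 0], 0]]'

```text
time_s: 12.0
eef_pos: [567.1, 196.1, 71.7]
ee_rot: [0.468, 0.53, 0.468, -0.53]
force: [-0.1, -5.0, -3.3]
grip_width: 0.405
```

Request:
step_arm --commands '[[[-0.032, 0.005, 0], -0.0056], [[-0.032, 0.005, 0], -0.0056], [[0, 0, 0], 0]]'

```text
time_s: 12.3
eef_pos: [564.5, 196.5, 71.7]
ee_rot: [0.459, 0.538, 0.459, -0.538]
force: [-0.2, -5.3, -1.7]
grip_width: 0.408
```

```bash
python3 - <<'E'
from h import *
from rig import capture
st()
c=capture("scene");save(c,"scene12");crop(c,265,165,365,235,"s12",8)
c=capture("side");save(c,"side12");crop(c,160,170,280,275,"d12",5.5)
c=capture("wrist");save(c,"w12");cv2.imwrite("pics/w12.png",c["image"])
s=load("scene12")
th=np.radians(9.0);us=np.array([np.sin(th),np.cos(th),0]);O=np.array([565,191.5,80])
C=np.array([564.7,196.2,79.9])
print(((proj(s,[O+65*us,O+77*us,O-80.5*us,O-80.5*us+[0,0,16],O-80.5*us-[0,0,16],O-75*us])+.5-[265,165])*8-.5).round(0))
E
```

```text
t 12.30 pos [564.5 196.5  71.7] jaw -9.10 ax [ 0.  0. -1.] F [-0.24 -5.29 -1.69] T [-0.738  0.096 -0.026] g 0.408 q [0.14 0.65 1.46 0.   1.04 0.3 ]
[[683. 325.]
 [721. 334.]
 [233. 228.]
 [237. 192.]
 [229. 262.]
 [250. 231.]]
```

View pics/s12.png

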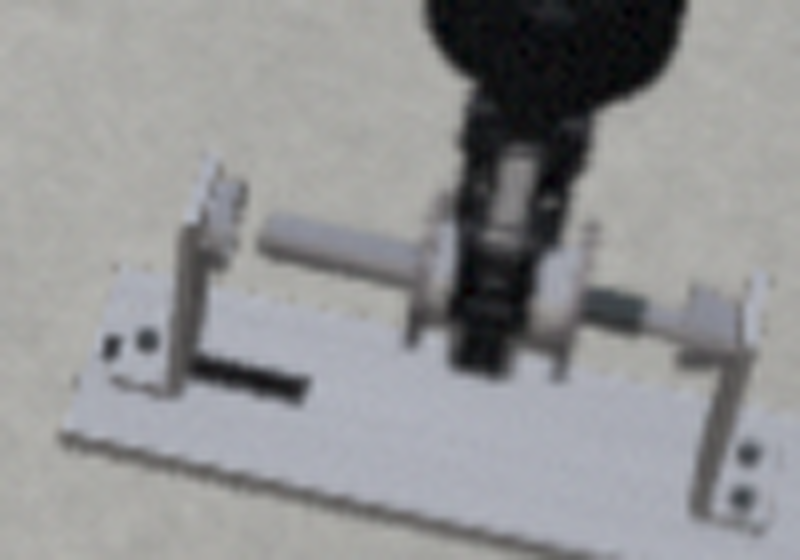

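View pics/d12.png

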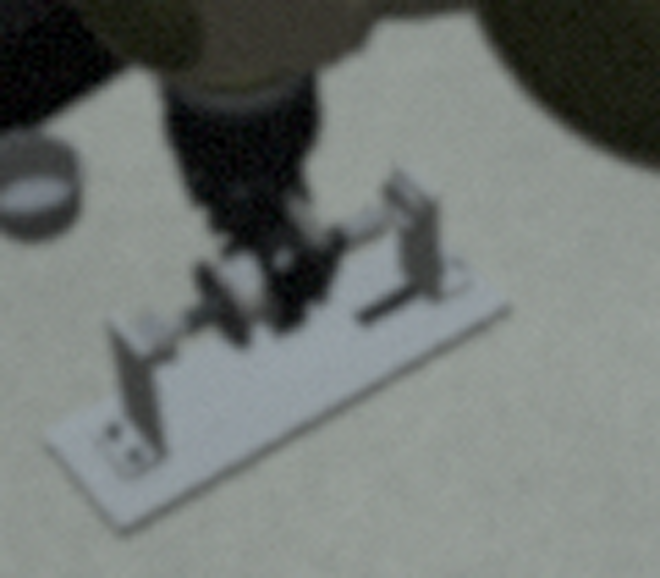

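View pics/w12.png

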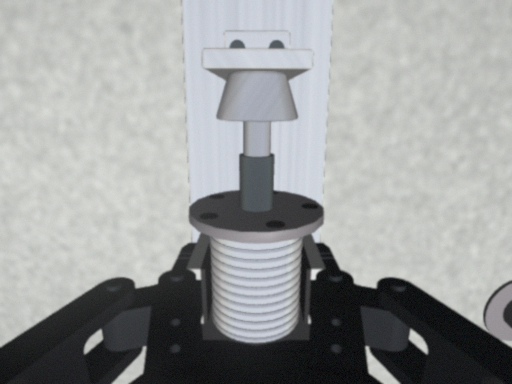

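Request:
step_arm --commands '[[[-0.006, -0.04, 0], 0], [[-0.006, -0.04, 0], 0], [[-0.006, -0.04, 0], 0], [[-0.006, -0.04, 0], 0], [[0, 0, 0], 0]]'

```text
time_s: 12.95
eef_pos: [563.6, 189.9, 71.7]
ee_rot: [-0.459, -0.538, -0.459, 0.538]
force: [-1.0, -4.7, -2.8]
grip_width: 0.403
```

```bash
python3 - <<'E'
from h import *
from rig import capture
st()
c=capture("scene");save(c,"scene13");crop(c,280,175,330,215,"s13",14)
E
```

```text
t 12.95 pos [563.6 189.9  71.7] jaw -9.06 ax [-0.  0. -1.] F [-1.03 -4.74 -2.79] T [-0.617  0.236  0.072] g 0.403 q [0.13 0.64 1.47 0.   1.03 0.29]
```

View pics/s13.png

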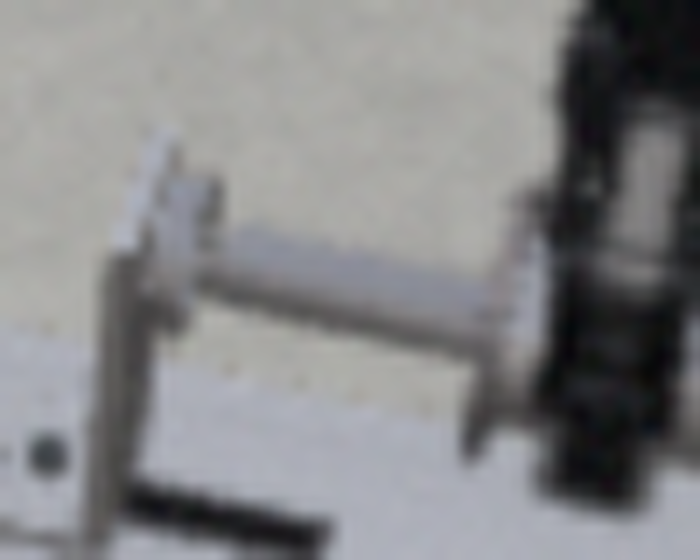

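Request:
step_arm --commands '[[[-0.004, -0.025, 0], 0], [[-0.004, -0.025, 0], 0], [[0, 0, 0], 0]]'

```text
time_s: 13.3
eef_pos: [563.3, 188.0, 71.7]
ee_rot: [-0.459, -0.538, -0.459, 0.538]
force: [-2.0, -2.9, -2.2]
grip_width: 0.408
```

Request:
step_arm --commands '[[[-0.004, -0.025, 0], 0], [[0, 0, 0], 0]]'

```text
time_s: 13.5
eef_pos: [563.2, 187.0, 71.7]
ee_rot: [-0.459, -0.538, -0.459, 0.538]
force: [-1.7, -2.7, -2.2]
grip_width: 0.41
```

Request:
step_arm --commands '[[[-0.004, -0.025, 0], 0], [[0, 0, 0], 0]]'

```text
time_s: 13.7
eef_pos: [563.0, 186.0, 71.7]
ee_rot: [-0.459, -0.538, -0.459, 0.538]
force: [-3.1, -3.9, -2.5]
grip_width: 0.412
```

```bash
python3 - <<'E'
from h import *
from rig import capture
st()
c=capture("wrist");save(c,"w14");crop(c,180,0,340,120,"w14z",5);st()
c=capture("scene");save(c,"scene14");crop(c,280,175,330,215,"s14",14)
st()
E
```

```text
t 13.70 pos [563.  186.   71.7] jaw -9.06 ax [-0. -0. -1.] F [-3.06 -3.93 -2.46] T [-0.482  0.238  0.08 ] g 0.412 q [0.12 0.64 1.48 0.   1.03 0.28]
t 13.75 pos [563.  186.1  71.7] jaw -9.06 ax [-0. -0. -1.] F [-1.16 -3.03 -1.76] T [-0.508  0.283  0.111] g 0.410 q [0.12 0.64 1.48 0.   1.03 0.28]
t 13.80 pos [563.  186.1  71.7] jaw -9.06 ax [-0.  0. -1.] F [-0.87 -3.13 -2.74] T [-0.509  0.284  0.131] g 0.410 q [0.12 0.64 1.48 0.   1.03 0.28]
```

View pics/w14z.png

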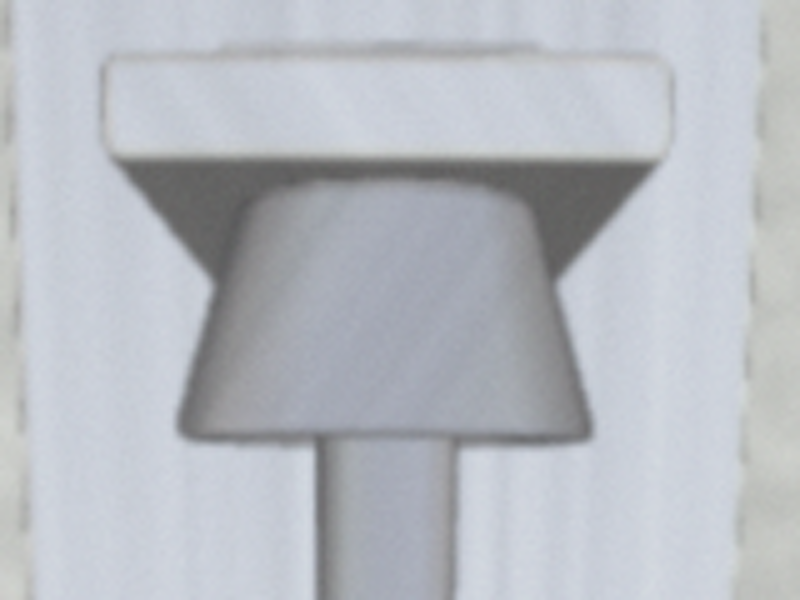

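View pics/s14.png

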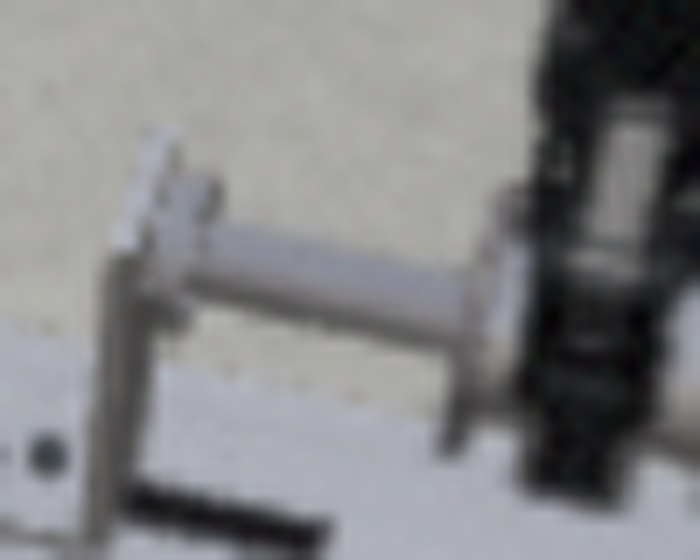

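Request:
step_arm --commands '[[[-0.003, -0.02, 0], 0], [[0, 0, 0], 0], [[0, 0, 0], 0]]'

```text
time_s: 14.1
eef_pos: [562.9, 185.3, 71.7]
ee_rot: [-0.459, -0.538, -0.459, 0.538]
force: [-3.5, -3.7, -2.7]
grip_width: 0.408
```

```bash
python3 -c "
from h import *
st()"
```

```text
t 14.10 pos [562.9 185.3  71.7] jaw -9.06 ax [-0.  0. -1.] F [-3.46 -3.65 -2.71] T [-0.5    0.234  0.107] g 0.408 q [0.12 0.64 1.48 0.   1.03 0.28]
```

Request:
step_arm --commands '[[[-0.003, -0.02, 0], 0], [[0, 0, 0], 0], [[0, 0, 0], 0]]'

```text
time_s: 14.4
eef_pos: [562.8, 184.5, 71.7]
ee_rot: [-0.459, -0.538, -0.459, 0.538]
force: [-1.9, -2.8, -2.5]
grip_width: 0.409
```

```bash
python3 -c "
from h import *
st()"
```

```text
t 14.40 pos [562.8 184.5  71.7] jaw -9.06 ax [-0.  0. -1.] F [-1.89 -2.76 -2.52] T [-0.534  0.232  0.08 ] g 0.409 q [0.12 0.64 1.48 0.   1.03 0.28]
```

Request:
step_arm --commands '[[[-0.003, -0.02, 0], 0], [[0, 0, 0], 0], [[0, 0, 0], 0]]'

```text
time_s: 14.7
eef_pos: [562.7, 183.7, 71.7]
ee_rot: [-0.459, -0.538, -0.459, 0.538]
force: [-1.9, -2.5, -3.3]
grip_width: 0.407
```

```bash
python3 -c "
from h import *
st()"
```

```text
t 14.70 pos [562.7 183.7  71.7] jaw -9.06 ax [-0.  0. -1.] F [-1.87 -2.51 -3.35] T [-0.476  0.309  0.053] g 0.407 q [0.12 0.63 1.48 0.   1.03 0.28]
```

Request:
step_arm --commands '[[[-0.003, -0.02, 0], 0], [[0, 0, 0], 0], [[0, 0, 0], 0]]'

```text
time_s: 15.0
eef_pos: [562.5, 183.0, 71.7]
ee_rot: [0.459, 0.538, 0.459, -0.538]
force: [-1.4, -1.7, -2.9]
grip_width: 0.409
```

```bash
python3 -c "
from h import *
from rig import capture
st()
c=capture('scene');save(c,'scene15');crop(c,280,175,330,215,'s15',14)
st()"
```

```text
t 15.00 pos [562.5 183.   71.7] jaw -9.06 ax [ 0.  0. -1.] F [-1.39 -1.67 -2.88] T [-0.276  0.21   0.112] g 0.409 q [0.12 0.63 1.48 0.   1.03 0.27]
t 15.05 pos [562.5 182.9  71.7] jaw -9.06 ax [ 0.  0. -1.] F [-1.46 -2.19 -3.21] T [-0.263  0.247  0.078] g 0.406 q [0.12 0.63 1.48 0.   1.03 0.27]
```

View pics/s15.png

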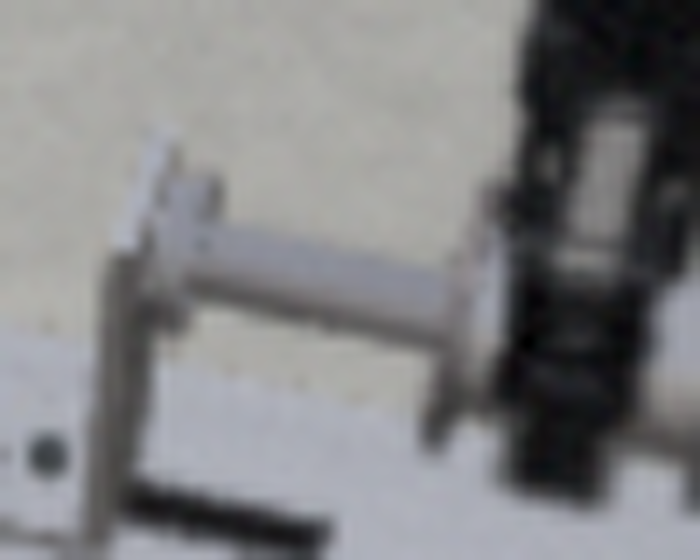

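Request:
step_arm --commands '[[[-0.002, -0.01, 0], 0], [[0, 0, 0], 0], [[0, 0, 0], 0]]'

```text
time_s: 15.35
eef_pos: [562.5, 182.9, 71.7]
ee_rot: [0.459, 0.538, 0.459, -0.538]
force: [-0.7, 1.8, -3.9]
grip_width: 0.414
```

```bash
python3 -c "
from h import *
st()"
```

```text
t 15.35 pos [562.5 182.9  71.7] jaw -9.06 ax [ 0.     0.001 -1.   ] F [-0.71  1.83 -3.93] T [0.411 0.076 0.067] g 0.414 q [0.12 0.63 1.48 0.   1.03 0.27]
```

Request:
step_arm --commands '[[[-0.002, -0.01, 0], 0], [[0, 0, 0], 0], [[0, 0, 0], 0]]'

```text
time_s: 15.65
eef_pos: [562.5, 182.8, 71.7]
ee_rot: [0.459, 0.538, 0.459, -0.537]
force: [0.5, 6.0, -5.0]
grip_width: 0.408
```

```bash
python3 -c "
from h import *
st()"
```

```text
t 15.65 pos [562.5 182.8  71.7] jaw -9.05 ax [ 0.001  0.001 -1.   ] F [ 0.52  6.03 -4.96] T [ 0.919 -0.038  0.115] g 0.408 q [0.12 0.63 1.48 0.   1.03 0.27]
```

Request:
step_arm --commands '[[[0.002, 0.013, 0], 0], [[0, 0, 0], 0], [[0, 0, 0], 0]]'

```text
time_s: 15.95
eef_pos: [562.5, 182.9, 71.7]
ee_rot: [0.459, 0.538, 0.459, -0.538]
force: [0.4, 4.4, -3.4]
grip_width: 0.408
```

```bash
python3 -c "
from h import *
st()"
```

```text
t 15.95 pos [562.5 182.9  71.7] jaw -9.06 ax [ 0.     0.001 -1.   ] F [ 0.38  4.37 -3.39] T [ 0.684 -0.009  0.106] g 0.408 q [0.12 0.63 1.48 0.   1.03 0.27]
```

Request:
step_arm --commands '[[[0, 0, -0.012], 0], [[0, 0, 0], 0], [[0, 0, 0], 0]]'

```text
time_s: 16.25
eef_pos: [562.6, 182.8, 71.6]
ee_rot: [0.459, 0.538, 0.459, -0.538]
force: [-1.8, 5.7, -1.4]
grip_width: 0.413
```

```bash
python3 -c "
from h import *
st()"
```

```text
t 16.25 pos [562.6 182.8  71.6] jaw -9.06 ax [ 0.001  0.001 -1.   ] F [-1.79  5.67 -1.42] T [0.739 0.108 0.041] g 0.413 q [0.12 0.63 1.48 0.   1.03 0.27]
```

Request:
step_arm --commands '[[[0.002, 0.015, 0], 0], [[0, 0, 0], 0], [[0, 0, 0], 0]]'

```text
time_s: 16.55
eef_pos: [562.7, 182.9, 71.4]
ee_rot: [-0.459, -0.538, -0.459, 0.538]
force: [-1.7, 1.0, 1.3]
grip_width: 0.406
```

```bash
python3 -c "
from h import *
st()"
```

```text
t 16.55 pos [562.7 182.9  71.4] jaw -9.06 ax [ 0. -0. -1.] F [-1.73  1.02  1.3 ] T [0.088 0.205 0.032] g 0.406 q [ 0.12  0.63  1.48 -0.    1.03  0.28]
```

Request:
step_arm --commands '[[[-0.007, 0.002, 0.003], 0], [[0, 0, 0], 0], [[0, 0, 0], 0]]' --force 20

```text
time_s: 16.85
eef_pos: [562.5, 183.0, 71.3]
ee_rot: [0.459, 0.538, 0.459, -0.538]
force: [1.0, -1.1, 0.3]
grip_width: 0.41
```

```bash
python3 -c "
from h import *
from rig import capture
st()
c=capture('scene');save(c,'scene16');crop(c,265,165,365,235,'s16',8)
c=capture('wrist');save(c,'w16');cv2.imwrite('pics/w16.png',c['image'])
st()
th=np.radians(9.0);us=np.array([np.sin(th),np.cos(th),0]);O=np.array([565,191.5,80])
s=load('scene16')
for z in (78,80,82): print(((proj(s,[O+[0,0,z-80]-80.5*us,O+[0,0,z-80]-40*us])+.5-[265,165])*8-.5).round(0))
"
```

```text
t 16.85 pos [562.5 183.   71.3] jaw -9.07 ax [ 0. -0. -1.] F [ 0.99 -1.06  0.29] T [-0.234 -0.079 -0.029] g 0.410 q [ 0.12  0.63  1.48 -0.    1.03  0.28]
t 16.95 pos [562.4 183.   71.3] jaw -9.07 ax [ 0. -0. -1.] F [ 0.36 -2.1  -0.77] T [-0.314 -0.151 -0.028] g 0.408 q [ 0.12  0.63  1.48 -0.    1.03  0.28]
[[233. 232.]
 [356. 259.]]
[[233. 228.]
 [357. 255.]]
[[234. 223.]
 [358. 250.]]
```

View pics/s16.png

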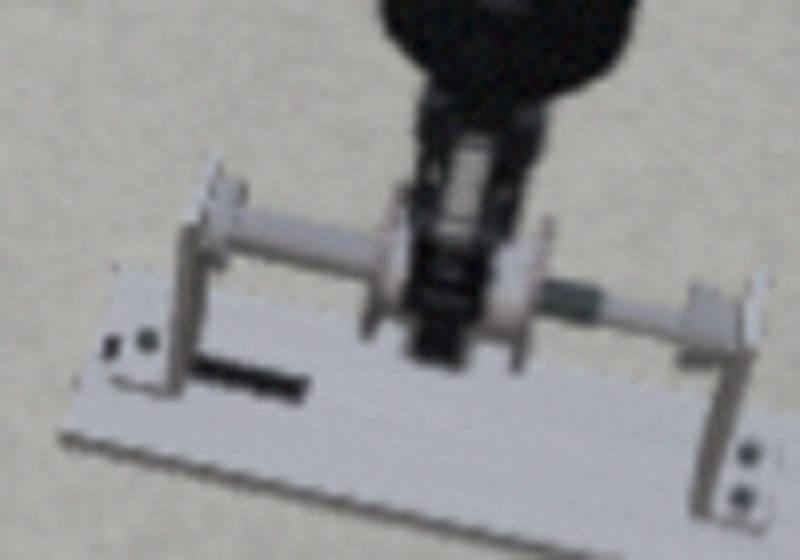

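View pics/w16.png

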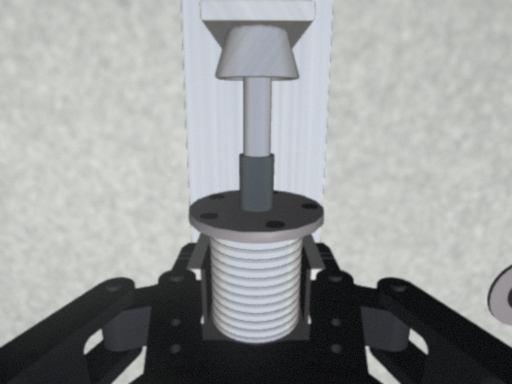

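Request:
step_arm --commands '[[[-0.001, -0.007, 0], 0], [[0, 0, -0.008], 0], [[0, 0, 0], 0], [[0, 0, 0], 0]]'

```text
time_s: 17.35
eef_pos: [562.4, 183.0, 71.1]
ee_rot: [0.459, 0.538, 0.459, -0.538]
force: [1.7, -1.3, 0.3]
grip_width: 0.41
```

```bash
python3 -c "
from h import *
st()"
```

```text
t 17.35 pos [562.4 183.   71.1] jaw -9.06 ax [ 0.  0. -1.] F [ 1.67 -1.27  0.28] T [-0.188 -0.185 -0.028] g 0.410 q [ 0.12  0.63  1.48 -0.    1.03  0.27]
```

Request:
step_arm --commands '[[[0.004, -0.006, 0], 0], [[0, 0, -0.01], 0], [[0, 0, 0], 0], [[0, 0, 0], 0]]'

```text
time_s: 17.75
eef_pos: [562.4, 182.9, 70.7]
ee_rot: [0.459, 0.538, 0.459, -0.538]
force: [-0.3, 1.0, 0.5]
grip_width: 0.411
```

```bash
python3 -c "
from h import *
st()"
```

```text
t 17.75 pos [562.4 182.9  70.7] jaw -9.05 ax [ 0.  0. -1.] F [-0.27  1.03  0.52] T [ 0.212 -0.05   0.009] g 0.411 q [0.12 0.63 1.48 0.   1.02 0.27]
```

Request:
step_arm --commands '[[[0, -0.004, -0.01], 0], [[0, 0, 0], 0], [[0, 0, 0], 0]]'

```text
time_s: 18.05
eef_pos: [562.4, 182.9, 70.3]
ee_rot: [0.459, 0.538, 0.459, -0.538]
force: [0.1, 3.4, 1.0]
grip_width: 0.409
```

```bash
python3 -c "
from h import *
st()"
```

```text
t 18.05 pos [562.4 182.9  70.3] jaw -9.05 ax [ 0.  0. -1.] F [0.07 3.36 1.02] T [ 0.533 -0.063  0.007] g 0.409 q [0.12 0.64 1.48 0.   1.02 0.27]
```

Request:
step_arm --commands '[[[0, 0.004, -0.01], 0], [[0, 0, 0], 0], [[0, 0, 0], 0]]'

```text
time_s: 18.35
eef_pos: [562.4, 182.9, 69.9]
ee_rot: [0.459, 0.538, 0.459, -0.538]
force: [1.0, 4.1, 2.7]
grip_width: 0.407
```

```bash
python3 -c "
from h import *
st()"
```

```text
t 18.35 pos [562.4 182.9  69.9] jaw -9.05 ax [ 0.  0. -1.] F [1.03 4.12 2.66] T [ 0.535 -0.008 -0.031] g 0.407 q [0.12 0.64 1.48 0.   1.02 0.27]
```

Request:
step_arm --commands '[[[0, 0, -0.01], 0], [[0, 0, 0], 0], [[0, 0, 0], 0]]'

```text
time_s: 18.65
eef_pos: [562.5, 182.9, 69.5]
ee_rot: [0.459, 0.538, 0.459, -0.538]
force: [0.1, 3.6, 3.6]
grip_width: 0.405
```

```bash
python3 -c "
from h import *
st()"
```

```text
t 18.65 pos [562.5 182.9  69.5] jaw -9.05 ax [ 0.  0. -1.] F [0.12 3.63 3.56] T [0.566 0.012 0.006] g 0.405 q [0.12 0.64 1.48 0.   1.02 0.27]
```

```bash
python3 -c "
from h import *
from rig import capture
c=capture('wrist');save(c,'w17');a=load('w16')
cv2.imwrite('pics/w17.png',cv2.resize(np.hstack([a['image'][60:350,170:350],c['image'][60:350,170:350]]),None,fx=2,fy=2))
c=capture('scene');save(c,'scene17');crop(c,265,165,365,235,'s17',8)
st()
"
```

```text
t 18.75 pos [562.4 182.8  69.5] jaw -9.05 ax [ 0.  0. -1.] F [0.2  5.15 3.55] T [0.701 0.036 0.067] g 0.411 q [0.12 0.64 1.48 0.   1.02 0.27]
```

View pics/w17.png

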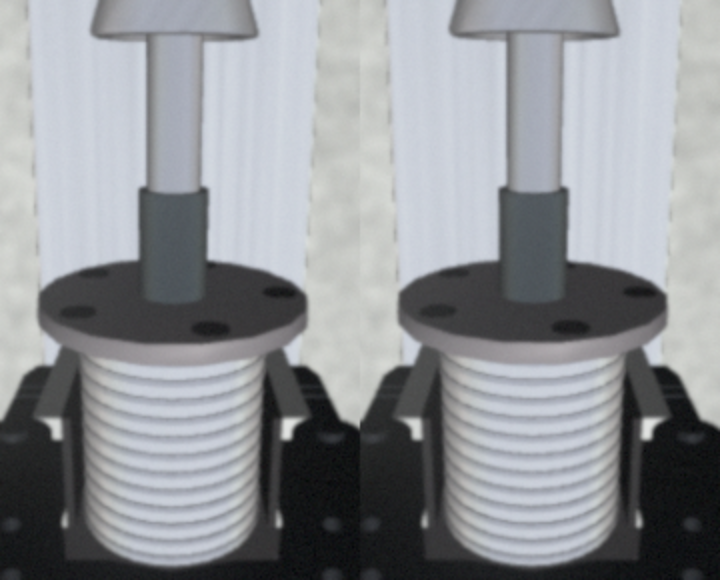

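View pics/s17.png

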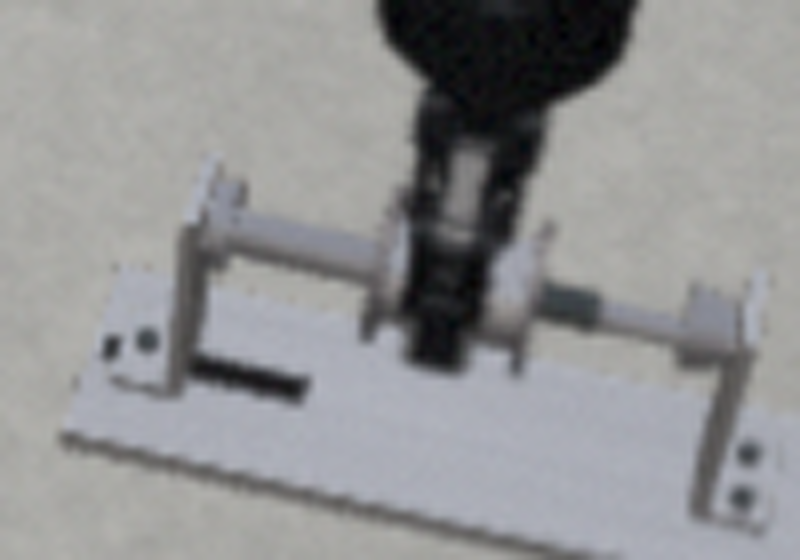

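Request:
step_arm --commands '[[[0, 0.012, 0], 0], [[0, 0, 0], 0], [[0, 0, 0], 0]]'

```text
time_s: 19.05
eef_pos: [562.4, 182.9, 69.3]
ee_rot: [-0.459, -0.538, -0.459, 0.538]
force: [1.0, 0.5, 1.7]
grip_width: 0.407
```

```bash
python3 -c "
from h import *
st()"
```

```text
t 19.05 pos [562.4 182.9  69.3] jaw -9.06 ax [-0. -0. -1.] F [1.01 0.46 1.7 ] T [ 0.094 -0.102  0.04 ] g 0.407 q [ 0.12  0.64  1.48 -0.    1.02  0.28]
```

Request:
step_arm --commands '[[[0, 0.002, -0.006], 0], [[0, 0, 0], 0], [[0, 0, 0], 0]]'

```text
time_s: 19.35
eef_pos: [562.4, 183.0, 69.0]
ee_rot: [-0.459, -0.538, -0.459, 0.538]
force: [0.4, -1.7, 0.6]
grip_width: 0.409
```

```bash
python3 -c "
from h import *
st()"
```

```text
t 19.35 pos [562.4 183.   69. ] jaw -9.06 ax [-0.    -0.001 -1.   ] F [ 0.35 -1.66  0.6 ] T [-0.255 -0.071  0.02 ] g 0.409 q [ 0.12  0.64  1.48 -0.    1.02  0.28]
```

Request:
step_arm --commands '[[[0, -0.002, -0.01], 0], [[0, 0, 0], 0], [[0, 0, 0], 0]]'

```text
time_s: 19.65
eef_pos: [562.4, 183.0, 68.9]
ee_rot: [-0.459, -0.538, -0.459, 0.538]
force: [-0.6, -3.1, 3.1]
grip_width: 0.405
```

```bash
python3 -c "
from h import *
st()"
```

```text
t 19.65 pos [562.4 183.   68.9] jaw -9.06 ax [-0. -0. -1.] F [-0.65 -3.06  3.14] T [-0.482  0.054 -0.078] g 0.405 q [ 0.12  0.64  1.48 -0.    1.02  0.28]
```

Request:
step_arm --commands '[[[0, 0, -0.01], 0], [[0, 0, 0], 0], [[0, 0, 0], 0]]'

```text
time_s: 19.95
eef_pos: [562.5, 183.1, 68.7]
ee_rot: [-0.459, -0.538, -0.459, 0.538]
force: [-1.4, -2.5, 5.1]
grip_width: 0.407
```

```bash
python3 -c "
from h import *
st()"
```

```text
t 19.95 pos [562.5 183.1  68.7] jaw -9.05 ax [ 0. -0. -1.] F [-1.42 -2.51  5.15] T [-0.505  0.211 -0.027] g 0.407 q [ 0.12  0.64  1.48 -0.    1.02  0.28]
```

Request:
step_arm --commands '[[[0, -0.003, 0.01], 0], [[0, 0, 0], 0], [[0, 0, 0], 0]]'

```text
time_s: 20.25
eef_pos: [562.4, 183.1, 68.8]
ee_rot: [-0.459, -0.538, -0.459, 0.538]
force: [-0.5, -3.5, 3.6]
grip_width: 0.407
```

```bash
python3 -c "
from h import *
st()"
```

```text
t 20.25 pos [562.4 183.1  68.8] jaw -9.05 ax [ 0. -0. -1.] F [-0.49 -3.5   3.62] T [-0.411  0.022  0.006] g 0.407 q [ 0.12  0.64  1.48 -0.    1.02  0.27]
```

Request:
step_arm --commands '[[[0, -0.006, 0.002], 0], [[0, 0, 0], 0], [[0, 0, 0], 0]]'

```text
time_s: 20.55
eef_pos: [562.4, 183.0, 68.8]
ee_rot: [0.459, 0.538, 0.459, -0.538]
force: [1.5, -1.2, 1.7]
grip_width: 0.41
```

```bash
python3 -c "
from h import *
st()"
```

```text
t 20.55 pos [562.4 183.   68.8] jaw -9.05 ax [ 0.  0. -1.] F [ 1.53 -1.18  1.74] T [-0.213  0.003 -0.005] g 0.410 q [0.12 0.64 1.48 0.   1.02 0.27]
```

Request:
step_arm --commands '[[[0, -0.004, 0], 0], [[0, 0, 0], 0], [[0, 0, 0], 0]]'

```text
time_s: 20.85
eef_pos: [562.4, 182.9, 68.8]
ee_rot: [0.459, 0.538, 0.459, -0.538]
force: [0.9, 0.4, 1.6]
grip_width: 0.407
```

Request:
step_arm --commands '[[[0, 0, 0], 0], [[0, 0, 0], 0], [[0, 0, 0], 0]]' --gripper 0.1

```text
time_s: 21.15
eef_pos: [562.2, 182.7, 68.6]
ee_rot: [-0.459, -0.538, -0.459, 0.538]
force: [0.4, 0.4, -0.0]
grip_width: 0.449
```

```bash
python3 -c "
from h import *
from rig import capture
st()
c=capture('wrist');save(c,'w18');cv2.imwrite('pics/w18.png',c['image'])
"
```

```text
t 21.15 pos [562.2 182.7  68.6] jaw -9.06 ax [-0.001 -0.    -1.   ] F [ 0.35  0.41 -0.02] T [-0.042  0.036 -0.012] g 0.449 q [0.12 0.64 1.48 0.   1.02 0.27]
```

View pics/w18.png

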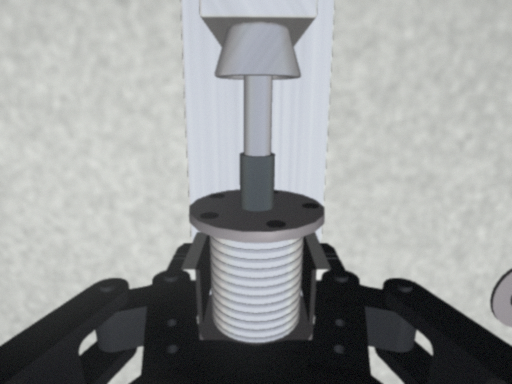

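Released, with the spool unmoved and zero force on the tool. I'll open further and retreat straight up.

Request:
step_arm --commands '[[[0, 0, 0], 0], [[0, 0, 0], 0], [[0, 0, 0], 0], [[0, 0, 0], 0]]' --gripper -0.5

```text
time_s: 21.6
eef_pos: [562.4, 182.7, 68.9]
ee_rot: [0.459, 0.538, 0.459, -0.538]
force: [-0.5, -0.4, 0.7]
grip_width: 0.749
```

Request:
step_arm --commands '[[[0, 0, 0.2], 0], [[0, 0, 0.5], 0], [[0, 0, 0.8], 0], [[0, 0, 0.8], 0], [[0, 0, 0.8], 0]]'

```text
time_s: 22.1
eef_pos: [562.3, 182.7, 194.9]
ee_rot: [0.459, 0.538, 0.459, -0.538]
force: [0.6, 0.7, -0.1]
grip_width: 0.752
```

Request:
step_arm --commands '[[[-0.5, -0.6, 0.3], 0], [[-0.5, -0.6, 0], 0], [[-0.3, -0.3, 0], 0], [[0, 0, 0], 0], [[0, 0, 0], 0]]'

```text
time_s: 22.6
eef_pos: [510.8, 122.9, 205.5]
ee_rot: [0.459, 0.538, 0.459, -0.538]
force: [0.8, 0.2, -0.3]
grip_width: 0.748
```

```bash
python3 -c "
from h import *
from rig import capture
st()
c=capture('wrist');save(c,'w19');cv2.imwrite('pics/w19.png',c['image'])
c=capture('scene');save(c,'scene19');crop(c,265,165,365,235,'s19',8);cv2.imwrite('pics/scene19.png',c['image'])
c=capture('side');save(c,'side19');crop(c,160,170,280,275,'d19',5.5)
"
```

```text
t 22.60 pos [510.8 122.9 205.5] jaw -9.08 ax [ 0.001  0.    -1.   ] F [ 0.77  0.16 -0.29] T [-0.001 -0.062 -0.025] g 0.748 q [0.01 0.34 1.55 0.   1.24 0.17]
```

View pics/w19.png

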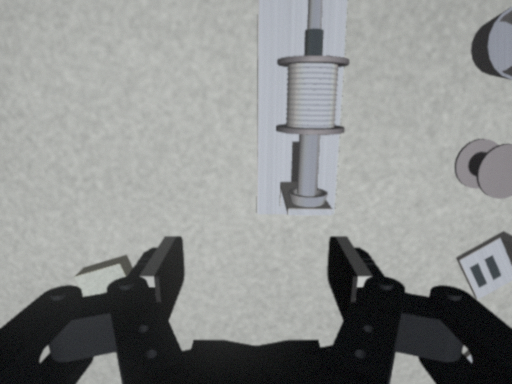

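View pics/s19.png

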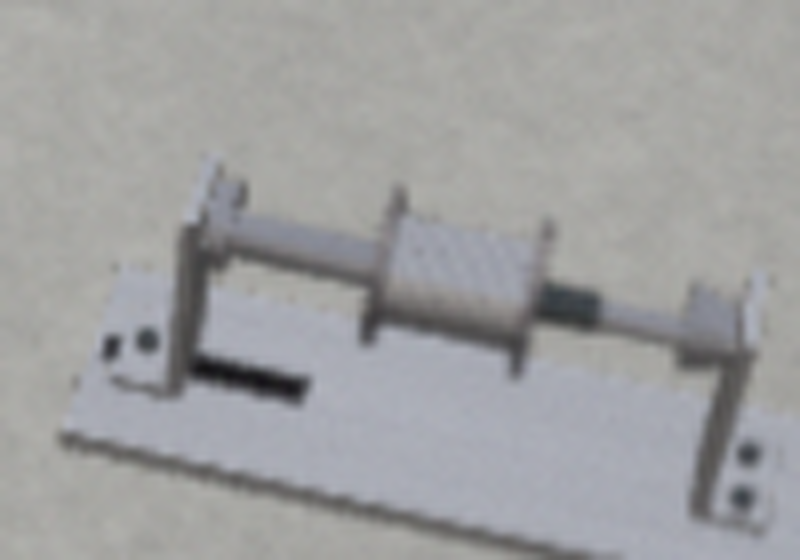

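View pics/scene19.png

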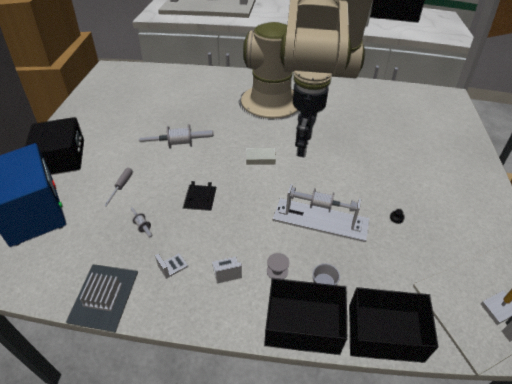

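View pics/d19.png

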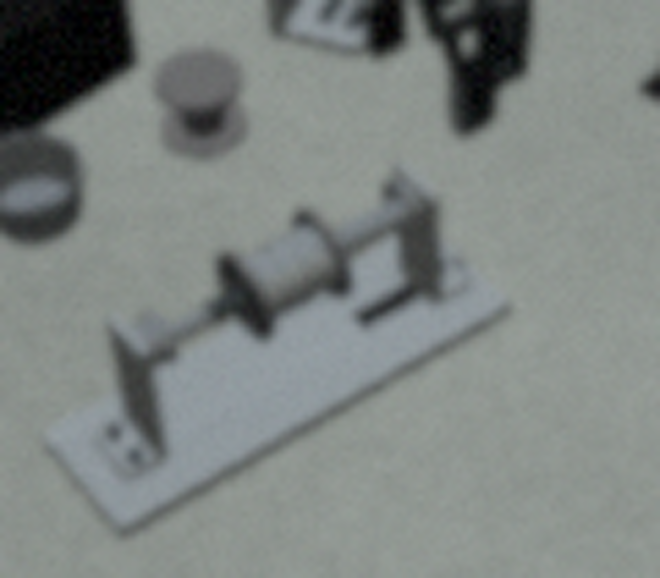

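```bash
python3 -c "
from h import *
c=load('w19');crop(c,265,45,360,220,'w19z',3.4)
th=np.radians(9.0);us=np.array([np.sin(th),np.cos(th),0]);O=np.array([565,191.5,78.5])
print(((proj(c,[O+t*us for t in (13.6,-34.4,-77.5,-80.5,-82)])+.5-[265,45])*3.4-.5).round(0))
"
```

```text
[[169.  71.]
 [160. 298.]
 [152. 486.]
 [152. 498.]
 [152. 505.]]
```

View pics/w19z.png

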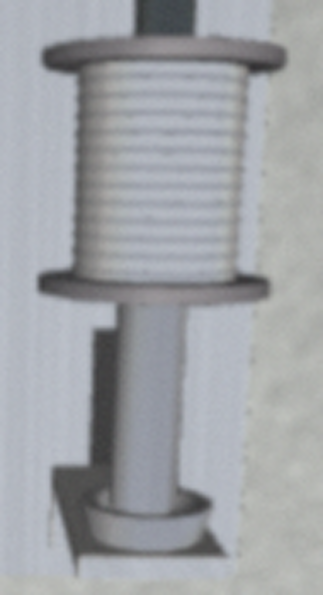

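```bash
python3 -c "
from rig import ticket
print(ticket.finish_job())"
```

```text
the job is handed in; nothing more can be done
None
```

The spool is mounted in the feeder stand and released, and I handed the job in at about 23 s of the 48 s allowed.

**What I did:** I lifted the middle-sized spool out of the cradle and put the plunger into the narrow cup at a 12° angle. I pushed the spring in about 20 mm, well short of its stop. Then I swung the thick end into line between the cups and eased the spool back until the wide cup's floor stopped it. I lowered it onto the bottoms of the bores, opened the gripper and drew the arm clear.

**Departure from the task wording:** I swung the thick end in sideways, level with the cups, because the interface can only turn the tool about the vertical.

**Last checks:**
- **Seating:** the final pictures show both ends in their cups. About 47 mm of the thick end shows between flange and cup mouth, so about 5 mm is in, which is the full depth.
- **Release:** the spool did not visibly move when I let go, and the force on the tool fell to about zero.
- **Bystanders:** they look unmoved in the last scene picture.

**Disagreements and rough spots:**
- **Wide cup depth:** the floor was felt about 1.5 mm further back than my first picture suggested. The last picture, putting the cup mouth at about -82 mm on the stand, agrees with the feel.
- **Cup loads:** while I felt for the floor and the bottom, the tool force reached about 6 N along the axis. I estimate 11–12 N on the two cups at that moment. During the lowering the load came nearer the 16 N limit, possibly close to it, before I eased off. The pictures show no bending, but the cup load itself was not measured.

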